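# Lock the desk drawer unit and put the key back

## Task

Push the drawer of the small steel drawer unit fully shut, then lock it: take the key from its wooden stand, put it all the way into the lock on top of the unit, turn it clockwise to its stop and back home, and pull it out. Stand the key back in its slot in the wooden stand, all the way down, and leave the mug, the mouse and the stapler where they are.

Things in the scene. Friction and masses are not known exactly. Their poses are not given: they have to be found in the camera images.
- unit: Drawer unit: a grey steel box 240 mm deep (x) x 240 mm wide (y) x 120 mm high, fixed to the desk; origin at the centre of its underside, x pointing from its front to its back, so its front (-x) faces the robot. One drawer below, the lock in its top.
- lock_slot (a point): Keyhole: a slot 21 mm long (point x) and 7 mm wide (y) in a steel plate 50 x 40 mm on top of the drawer unit, 1 mm proud of it. The point is the slot's centre at the plate's upper face, 121 mm above the desk, z up, axes as the unit's. It lies 70 mm behind the unit's front edge, midway across. The lock turns about the point's z; the hole is more than 36 mm deep.
- barrel (a joint): Angle of the lock's barrel, rad: 0 is home, its slot in line with the plate's slot (the key goes in and out only here); grows clockwise seen from above, to a stop at 1.25. Friction about 0.06 N m, no spring: it stays where it is left. The key has about 0.1 rad of play in it each way: turn the key some 0.1 rad further than the barrel is to go, both ways.
- bolt (a joint): Travel of the hidden bolt, in m: 0 is unlocked; turning the barrel to its stop pushes it to about 0.017, where it stays when the key is turned back, catching the shut drawer.
- drawer (a joint): Drawer opening, in m: 0 is shut, the most is 0.11. It slides along the unit's x, opens to -x (towards the robot), with about 1.5 N of friction, and starts part open.
- drawer_front (a point): Middle of the outer face of the drawer's front panel, 55 mm above the desk. The panel is 236 mm wide and reaches from 10 to 85 mm above the desk, with a dark recessed pull in its upper part; no handle stands out. Axes as the unit's: push along +x. When shut, the face stands 16 mm ahead of the unit's front edge.
- key_bow (a point): Centre of the round bow (head) of the steel key: a flat disc 40 mm across and 8 mm thick, its flat faces looking along the point's y; grip it there, across the 8 mm. z points up along the key while it stands in the stand. The disc's top is 20 mm above this point, its lowest edge 20 mm below.
- key_seat (a point): Underside, on the axis, of the key's collar (22 mm across, 4 mm high), 28 mm below the bow's centre; axes as key_bow. Below it a shank 5 mm thick, 34 mm long, with a flat bit 18 mm wide (x), 4.5 mm thick (y) from 10 mm below the collar to its rounded foot. It fits either way round (half a turn). In lock or stand it is all the way in when the collar rests on the slot's rim. Key: 0.09 kg.
- stand_slot (a point): Centre of the mouth of the slot in the stand's upper face, 48 mm above the desk: 22 mm long (along the point's x), 9 mm wide (along y), 42 mm deep; z is up. The stand is a dark wooden block 90 mm (x) x 64 mm (y) x 48 mm high, fixed to the desk. The key stands upright in it at the start, bow up, collar on the block.
- mug: White mug, 76 mm wide, 85 mm high, handle on its +y side; origin at the centre of its underside. Bystander.
- mouse: Black computer mouse, 100 (x) x 58 x 30 mm; origin at the centre of its underside. Bystander.
- stapler: Black and grey stapler, 130 (x) x 36 x 50 mm; origin at the centre of its underside. Bystander.

How it is judged:
By the outcome, as a careful person would: the job done as asked, in the order asked, and still so for the second after the job is handed in, with the robot touching nothing.
It also fails if it takes over 72 s, if anything falls off the work surface, if the arm or the gripper's body presses on something with over 40 N, if the wrist force passes 120 N, or if a joint passes its speed limit or range.

## Robot

A 6-joint arm with a two-finger parallel gripper is mounted at the origin on the work surface. World frame = base frame: x ahead of the robot, y to its left, z up, the work surface at z = 0. Lengths are in mm, angles in rad, forces in N, time in s.
With the tool pointing down it reaches from about 300 to 775 mm from the base axis. Payload 14.6 kg.
Tool frame: the origin (TCP) lies at the very end of the fingers, on their centre line; the grasp point (between the pads) lies 19 mm behind it; y points along the fingers, z is the direction in which the jaws open and shut, and the axes are right-handed (so a half turn about y gives the same grasp; the last joint's range is limited). The gripper opens to 94 mm and grips with 3 to 60 N. Pads are 16 mm wide; open, the fingers measure 119 mm over their backs; the gripper's body (75 mm by 177 mm) begins 78 mm behind the grasp point.
Start: joints at [-1.297, 0.3, 1.521, -0, 1.321, -0.067], TCP at [183.825, -518.36, 205.446] pointing down, gripper open.
Joint ranges: [-3.03, 3.03], [-0.79, 2.21], [0.23, 2.52], [-1.04, 4.18], [0, 3.07], [-2.55, 2.55]. Speed limits (rad/s): [2.22, 2.22, 2.57, 3.14, 3.14, 3.14].

## Interface

Orientations are given as [roll, pitch, yaw] about the fixed x, y, z axes, in that order (R = Rz(yaw) Ry(pitch) Rx(roll)).
In Python, from cell import monitor, optics, manip gives the robot as it stands.
- The arm moves only by the shell command python3 -m creep 'ROWS' [FORCE]. ROWS is JSON, a list of rows, each an object of numbers: "tx", "ty", "tz": the shift along the tool's x, y, z scaled (see below); "turn": the turn about the tool's y scaled (see below); "fingers": the finger opening in mm, from 0 to 94. In form: [{"tx": .., "ty": .., "tz": .., "turn": .., "fingers": ..}, ...]. A call has 1 to 20 rows; each row is the pose to reach, as a shift and turn from the pose measured when the call began, along the tool's axes at that moment, turning the shorter way round; what a row does not reach only later rows make up. The controller multiplies each number of a shift by 200 mm and each number of a turn by pi rad. A row lasts 1/10 s, in which the tool goes at most 50 mm and 8.59 degrees, less where a joint would pass 70% of its speed; a pose out of reach is approached as far as the arm can. A call with a number of a shift or a turn outside -1 to 1 is refused whole. A call with a gripper value outside its range is refused whole. The fingers move at their own pace and stop on an object; FORCE is the grip in N (left out, the last holds). Time passes only in rows, so rows that repeat a pose let the fingers close. It gives the time, the measured TCP pose, the force and the opening at its end, in the units of the state.
- monitor.read_state(): the state, without advancing time (a new reading comes with each control period).
- optics.camera(name): name is "scene" or "side" or "wrist"; returns a dict with "frame" (420x560x3 uint8, red, green, blue), "range_z" (420x560 float32, mm along the optical axis (not along the pixel's ray), 0 where there is no reading), "fx", "fy", "cx", "cy" (pixels), "R" (3x3) and "t" (3): a world point X has camera coordinates R X + t; the wrist camera has in their place "mount" (4x4, takes a point from camera to tool coordinates, whose origin is the TCP and whose axes are the tool frame's). Camera axes: x right, y down, z forward; pixel columns grow to the right and rows downward; lengths in mm; the calibration is good to about 2 mm. A picture is of the moment at which its call begins: read the wrist's pose just before it.
- manip.sign_off(): hands the job in, once; it reports no verdict.
The state is a dict: "clock": time; "joints": joint angles; "qd": joint speeds; "effort": joint torques, N m; "eef_pos": TCP position; "eef_rot": TCP orientation; "wrist_force": force on the tool from outside, world axes, zero at the start; "moment": the same for the moment, N m; "finger_gap": finger opening in mm.
Only numpy, scipy, OpenCV 4.12 (cv2) and the standard library are available. Lean on these libraries where they do the work, as an engineer would, in place of code of your own. Each camera call takes 0.05 s, during which the arm holds its last target.

## Working session

There is one attempt and no reset: what is moved stays moved. The work goes in short steps, Python scripts to look and compute and a shell command to move; the robot and the scene stay as the last step left them, time stands still between calls to the robot, and variables do not carry over. Pictures are saved under pics/ and viewed, and the job is handed in when it is done.

```bash
ls; mkdir -p pics
cat > h.py <<'E'
import numpy as np, cv2
from cell import monitor, optics, manip
from scipy.spatial.transform import Rotation as Rn
def save(name,fn):
    s=monitor.read_state(); c=optics.camera(name)
    cv2.imwrite('pics/'+fn+'.png',cv2.cvtColor(c['frame'],cv2.COLOR_RGB2BGR))
    np.savez('pics/'+fn+'.npz',eef_pos=s['eef_pos'],eef_rot=s['eef_rot'],**c)
    return s,c
def load(fn): return dict(np.load('pics/'+fn+'.npz'))
def cloud(c):
    z=c['range_z'];v,u=np.mgrid[0:z.shape[0],0:z.shape[1]]
    P=np.stack([(u-c['cx'])/c['fx']*z,(v-c['cy'])/c['fy']*z,z],-1)
    if 'R' in c: W=(P-c['t'])@c['R']
    else:
        T=c['mount'];P=P@T[:3,:3].T+T[:3,3]
        W=P@Rn.from_euler('xyz',c['eef_rot']).as_matrix().T+c['eef_pos']
    W[z<=0]=np.nan
    return W
E
python3 - <<'E'
from h import *
for n in ['scene','side','wrist']:
    s,c=save(n,n+'0')
print(s); 
print(Rn.from_euler('xyz',s['eef_rot']).as_matrix().round(3))
E
```

```text
pics
{'clock': 0.1, 'joints': array([-1.29659567e+00,  3.00414869e-01,  1.52150120e+00, -4.26704166e-05,
        1.32067346e+00, -6.65692756e-02]), 'qd': array([-0.00029304, -0.00038016, -0.00086847, -0.00038325,  0.000575  ,
        0.00118932]), 'effort': array([ 3.00133841e-03, -5.32642865e+01, -3.53282046e+01,  7.09149381e-02,
        2.35203240e-02, -5.43443230e-05]), 'eef_pos': array([ 183.75935086, -518.15835728,  204.95096063]), 'eef_rot': array([-1.57179374e+00,  2.50717705e-05, -2.80081215e+00]), 'wrist_force': array([-0.13507883,  0.58743081, -0.67173255]), 'moment': array([-0.0218245 ,  0.01061886, -0.00415247]), 'finger_gap': 93.95543048496604}
[[-0.942 -0.     0.334]
 [-0.334  0.001 -0.942]
 [-0.    -1.    -0.001]]
```

View pics/scene0.png

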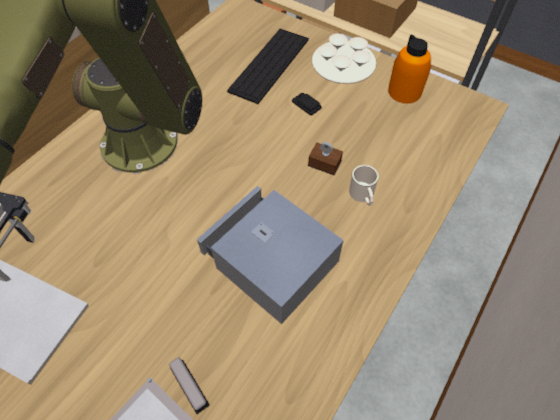

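View pics/side0.png

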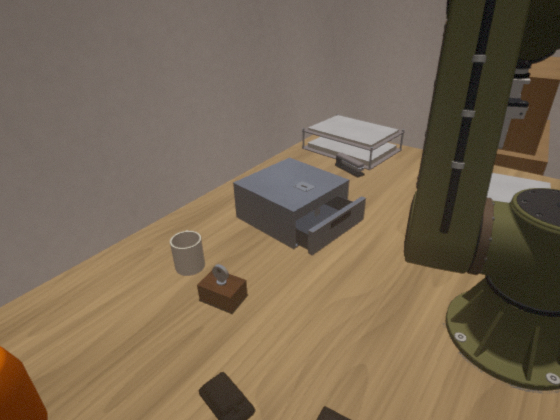

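View pics/wrist0.png

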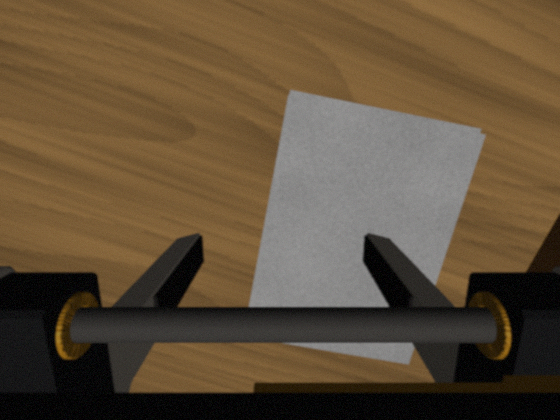

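The scene view shows the unit at about (275,250) with its drawer part open, the lock plate at (262,232), the key in its stand at (326,152), the mug at (365,184), the mouse at (307,103) and the stapler at (188,384). The wrist view shows only the paper. Next I'll measure positions from the depth.

Run:
```python
from h import *
for n,pts in [('scene0',dict(lock=(262,232),key=(326,149),stand=(318,160),drawL=(203,246),drawR=(258,195),unit=(280,245),mug=(365,175))),('side0',dict(lock=(304,186),key=(220,272),stand=(230,290),unit=(290,180),draw=(340,225)))]:
    c=load(n);W=cloud(c)
    for k,(u,v) in pts.items(): print(n,k,W[v,u].round(1))
    X,Y,Z=W[...,0],W[...,1],W[...,2]
    # unit top
    m=(Z>112)&(Z<124)&(X>300)&(X<900)&(abs(Y)<500)
    cnt,lab,st,ce=cv2.connectedComponentsWithStats(m.astype(np.uint8))
    i=1+st[1:,4].argmax();m=lab==i
    p=W[m][:,:2].astype(np.float32);r=cv2.minAreaRect(p);print('unit top',r,np.median(Z[m]))
    print(cv2.boxPoints(r).round(1).tolist())
    kx,ky=W[pts['key'][1],pts['key'][0]][:2]
    near=(np.hypot(X-kx,Y-ky)<70)
    m=near&(Z>45)&(Z<52);p=W[m][:,:2].astype(np.float32);r=cv2.minAreaRect(p);print('stand top',r,m.sum(),np.median(Z[m]))
    m=near&(Z>62);print('key',m.sum(),W[m].mean(0),W[m].min(0),W[m].max(0));
    m=near&(Z>62)&(Z<105);
    r=cv2.minAreaRect(W[m][:,:2].astype(np.float32));print(r)
    m=(Z>70)&(Z<95)&(np.hypot(X-kx,Y-ky)<200)&(np.hypot(X-kx,Y-ky)>40)&~((Z>100));
```

```text
scene0 lock [ 570.9 -104.4  109.4]
scene0 key [551.8 259.4  73.9]
scene0 stand [542.5 231.6  43.2]
scene0 drawL [ 447.5 -206.2   62.8]
scene0 drawR [475.6   8.7  67.4]
scene0 unit [ 634.1 -113.9  117.5]
scene0 mug [690.  261.5  42.1]
unit top ((626.96435546875, -114.33621215820312), (243.32737731933594, 242.7725830078125), 82.2728271484375) 118.99392023462056
[[490.29998779296875, -218.60000610351562], [730.9000244140625, -251.1999969482422], [763.5999755859375, -10.100000381469727], [523.0, 22.5]]
stand top ((551.950927734375, 263.28875732421875), (91.03304290771484, 68.6941146850586), 8.791580200195312) 296 47.4356059307607
key 102 [552.90536829 260.86491682  80.81370941] [533.50447708 254.37563148  63.01671626] [570.7879582  270.5042097  100.10878609]
((552.3602905273438, 262.13299560546875), (37.946556091308594, 13.734453201293945), 5.931150913238525)
side0 lock [ 581.3 -115.   114.4]
side0 key [545.8 268.2  80.2]
side0 stand [516.4 271.9  46.3]
side0 unit [ 632.  -117.3  117.9]
side0 draw [444.6 -87.6  48.1]
unit top ((626.815673828125, -113.74925231933594), (244.0835418701172, 244.7009735107422), 82.55683135986328) 118.21152637986023
[[489.70001220703125, -218.89999389648438], [732.2999877929688, -250.60000610351562], [763.9000244140625, -8.600000381469727], [521.2999877929688, 23.100000381469727]]
stand top ((549.0864868164062, 264.8635559082031), (90.49251556396484, 66.41171264648438), 8.772629737854004) 594 46.55753700847754
key 189 [546.50257662 266.88784077  79.94425889] [528.567053   258.10288923  62.34732408] [568.49201263 272.39341789  95.98769594]
((548.8509521484375, 265.4485168457031), (40.34712600708008, 10.940363883972168), 6.913153171539307)
```

```bash
cat >> h.py <<'E'
UC=np.array([626.9,-114.0]);UY=np.deg2rad(-7.6)
def uf(W):
    d=W[...,:2]-UC;c,s=np.cos(UY),np.sin(UY)
    return np.stack([d[...,0]*c+d[...,1]*s,-d[...,0]*s+d[...,1]*c],-1)
def go(x,y,z,yaw):
    s=monitor.read_state();M=Rn.from_euler('xyz',s['eef_rot']).as_matrix()
    d=M.T@(np.array([x,y,z])-s['eef_pos'])/200
    T=np.array([[np.cos(yaw),0,-np.sin(yaw)],[np.sin(yaw),0,np.cos(yaw)],[0,-1,0]])
    rv=Rn.from_matrix(M.T@T).as_rotvec()
    print('clock',s['clock'],'pos',s['eef_pos'].round(1),'yaw',round(np.arctan2(M[1,0],M[0,0]),4),'F',s['wrist_force'].round(1),'gap',round(s['finger_gap'],1))
    print('tx,ty,tz',d.round(4),'turn',(rv/np.pi).round(4))
E
python3 - <<'E'
from h import *
for n in ['scene0','side0']:
    W=cloud(load(n));u=uf(W);Z=W[...,2]
    m=(Z>10)&(Z<95)&(u[...,0]<-128)&(u[...,0]>-260)&(abs(u[...,1])<118)
    for a in range(10,95,15):
        q=m&(Z>=a)&(Z<a+15)
        if q.sum(): print(n,a,q.sum(),np.percentile(u[q][:,0],[1,5,25,50,75,95]).round(1))
c,s=np.cos(UY),np.sin(UY)
for ux in (-220,-50): print(ux,UC+ux*np.array([c,s]))
x,y=UC+-215*np.array([c,s])
go(x,y,205,UY)
E
```

```text
scene0 10 45 [-174.8 -169.6 -167.8 -166.9 -165.2 -144.5]
scene0 25 191 [-170.1 -168.4 -167.6 -166.7 -165.7 -160.7]
scene0 40 203 [-169.5 -168.6 -167.6 -166.7 -165.8 -156.2]
scene0 55 212 [-169.6 -168.5 -167.5 -166.6 -165.5 -154.8]
scene0 70 465 [-182.7 -181.1 -176.2 -170.2 -167.1 -165.5]
scene0 85 121 [-180.3 -179.2 -175.9 -171.7 -169.  -165.7]
side0 10 276 [-185.4 -184.5 -183.7 -183.  -182.  -139.8]
side0 25 273 [-185.5 -185.  -183.8 -183.1 -182.  -139.9]
side0 40 300 [-185.4 -184.7 -183.8 -183.  -181.8 -134.6]
side0 55 282 [-185.3 -184.8 -183.9 -183.2 -182.1 -141.9]
side0 70 468 [-185.3 -184.5 -183.3 -181.6 -175.3 -169.9]
side0 85 22 [-183.  -182.7 -180.4 -177.8 -173.7 -171.7]
-220 [408.83258114 -84.90359414]
-50 [ 577.33922299 -107.38718049]
clock 0.15 pos [ 183.8 -518.2  205. ] yaw -2.8009 F [-0.2  0.  -0.5] gap 94.0
tx,ty,tz [-1.8069e+00  1.6000e-03 -1.6545e+00] turn [ 1.000e-04 -8.493e-01 -4.000e-04]
```

```bash
python3 -m creep '[{"tx":-0.95,"ty":0,"tz":-0.87,"turn":-0.45,"fingers":0},{"tx":-0.95,"ty":0,"tz":-0.87,"turn":-0.45,"fingers":0},{"tx":-0.95,"ty":0,"tz":-0.87,"turn":-0.45,"fingers":0},{"tx":-0.95,"ty":0,"tz":-0.87,"turn":-0.45,"fingers":0},{"tx":-0.95,"ty":0,"tz":-0.87,"turn":-0.45,"fingers":0},{"tx":-0.95,"ty":0,"tz":-0.87,"turn":-0.45,"fingers":0},{"tx":-0.95,"ty":0,"tz":-0.87,"turn":-0.45,"fingers":0},{"tx":-0.95,"ty":0,"tz":-0.87,"turn":-0.45,"fingers":0},{"tx":-0.95,"ty":0,"tz":-0.87,"turn":-0.45,"fingers":0},{"tx":-0.95,"ty":0,"tz":-0.87,"turn":-0.45,"fingers":0}]' 40
python3 - <<'E'
from h import *
c,s=np.cos(UY),np.sin(UY)
x,y=UC+-215*np.array([c,s]); go(x,y,205,UY); go(x,y,45,UY)
print(monitor.read_state()['joints'].round(3))
E
```

```text
clock: 1.15
eef_pos: [304.7, -290.6, 205.1]
eef_rot: [-1.571, 0.001, -1.381]
wrist_force: [0.1, -1.1, -0.5]
finger_gap: 17.6
clock 1.15 pos [ 304.7 -290.6  205.1] yaw -1.3812 F [ 0.1 -1.1 -0.5] gap 17.6
tx,ty,tz [-0.9038  0.0013  0.729 ] turn [-2.000e-04 -3.974e-01 -3.000e-04]
clock 1.15 pos [ 304.7 -290.6  205.1] yaw -1.3812 F [ 0.1 -1.1 -0.5] gap 17.6
tx,ty,tz [-0.9029  0.8013  0.7292] turn [-2.000e-04 -3.974e-01 -3.000e-04]
[-0.849  0.008  1.858  0.     1.276 -1.039]
```

```bash
python3 -m creep '[{"tx":-0.9,"ty":0,"tz":0.73,"turn":-0.397,"fingers":0},{"tx":-0.9,"ty":0,"tz":0.73,"turn":-0.397,"fingers":0},{"tx":-0.9,"ty":0,"tz":0.73,"turn":-0.397,"fingers":0},{"tx":-0.9,"ty":0,"tz":0.73,"turn":-0.397,"fingers":0},{"tx":-0.9,"ty":0,"tz":0.73,"turn":-0.397,"fingers":0},{"tx":-0.9,"ty":0,"tz":0.73,"turn":-0.397,"fingers":0},{"tx":-0.9,"ty":0,"tz":0.73,"turn":-0.397,"fingers":0},{"tx":-0.9,"ty":0.4,"tz":0.73,"turn":-0.397,"fingers":0},{"tx":-0.9,"ty":0.6,"tz":0.73,"turn":-0.397,"fingers":0},{"tx":-0.9,"ty":0.79,"tz":0.73,"turn":-0.397,"fingers":0},{"tx":-0.9,"ty":0.79,"tz":0.73,"turn":-0.397,"fingers":0},{"tx":-0.9,"ty":0.79,"tz":0.73,"turn":-0.397,"fingers":0}]' 40
python3 - <<'E'
from h import *
c,s=np.cos(UY),np.sin(UY)
x,y=UC+-144*np.array([c,s]);go(x,y,45,UY)
save('scene','s1');save('side','d1')
E
```

```text
clock: 2.35
eef_pos: [413.8, -86.0, 47.2]
eef_rot: [-1.57, 0.003, -0.134]
wrist_force: [1.7, -0.2, -0.1]
finger_gap: 0.2
clock 2.35 pos [413.8 -86.   47.2] yaw -0.1342 F [ 1.7 -0.2 -0.1] gap 0.2
tx,ty,tz [0.3548 0.0101 0.0029] turn [-0.0004 -0.0005 -0.0009]
```

View pics/s1.png

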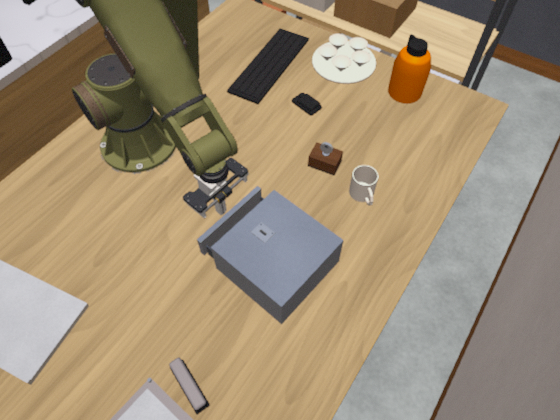

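The gripper is in front of the drawer's middle at about (215,200). Next I'll push slowly.

```bash
python3 -m creep '[{"tx":0.06,"ty":0.01,"tz":0},{"tx":0.11,"ty":0.01,"tz":0},{"tx":0.15,"ty":0.01,"tz":0},{"tx":0.19,"ty":0.01,"tz":0},{"tx":0.23,"ty":0.01,"tz":0},{"tx":0.26,"ty":0.01,"tz":0},{"tx":0.29,"ty":0.01,"tz":0},{"tx":0.31,"ty":0.01,"tz":0},{"tx":0.33,"ty":0.01,"tz":0},{"tx":0.34,"ty":0.01,"tz":0},{"tx":0.345,"ty":0.01,"tz":0},{"tx":0.345,"ty":0.01,"tz":0}]'
python3 - <<'E'
from h import *
c,s=np.cos(UY),np.sin(UY)
x,y=UC+-144*np.array([c,s]);go(x,y,45,UY)
E
```

```text
clock 2.45 pos [415.2 -86.5  49.3] yaw -0.1341 F [-0.   0.3 -0.2] gap 0.6
tx,ty,tz [0.3472 0.0221 0.0039] turn [-0.0002 -0.0005  0.0006]$[0]: bad value
```

```bash
python3 -m creep '[{"tx":0.06,"ty":0.02,"tz":0,"turn":0,"fingers":0},{"tx":0.11,"ty":0.02,"tz":0,"turn":0,"fingers":0},{"tx":0.15,"ty":0.02,"tz":0,"turn":0,"fingers":0},{"tx":0.19,"ty":0.02,"tz":0,"turn":0,"fingers":0},{"tx":0.23,"ty":0.02,"tz":0,"turn":0,"fingers":0},{"tx":0.26,"ty":0.02,"tz":0,"turn":0,"fingers":0},{"tx":0.29,"ty":0.02,"tz":0,"turn":0,"fingers":0},{"tx":0.31,"ty":0.02,"tz":0,"turn":0,"fingers":0},{"tx":0.33,"ty":0.02,"tz":0,"turn":0,"fingers":0},{"tx":0.34,"ty":0.02,"tz":0,"turn":0,"fingers":0},{"tx":0.34,"ty":0.02,"tz":0,"turn":0,"fingers":0}]'
python3 - <<'E'
from h import *
c,s=np.cos(UY),np.sin(UY)
x,y=UC+-144*np.array([c,s]);go(x,y,45,UY)
E
```

```text
clock: 3.55
eef_pos: [482.4, -95.5, 45.3]
eef_rot: [-1.57, -0.001, -0.134]
wrist_force: [-4.4, 0.9, 2.0]
finger_gap: 0.2
clock 3.55 pos [482.4 -95.5  45.3] yaw -0.134 F [-4.4  0.9  2. ] gap 0.2
tx,ty,tz [0.0083 0.0016 0.0039] turn [-0.0002 -0.0004  0.0003]
```

```bash
python3 -m creep '[{"tx":0.01,"ty":0,"tz":0,"turn":0,"fingers":0},{"tx":0.015,"ty":0,"tz":0,"turn":0,"fingers":0},{"tx":0.02,"ty":0,"tz":0,"turn":0,"fingers":0},{"tx":0.02,"ty":0,"tz":0,"turn":0,"fingers":0}]'
python3 - <<'E'
from h import *
go(482.4,-95.5,45,UY)
E
```

```text
clock: 3.95
eef_pos: [482.3, -95.5, 45.3]
eef_rot: [-1.57, 0.009, -0.134]
wrist_force: [-38.8, 4.0, 30.8]
finger_gap: 0.2
clock 3.95 pos [482.3 -95.5  45.3] yaw -0.1339 F [-38.8   4.   30.8] gap 0.2
tx,ty,tz [ 0.0004  0.0013 -0.0001] turn [-0.0003 -0.0004 -0.0029]
```

It is firmly on the stop. Next I'll back off, rise and check.

```bash
python3 -m creep '[{"tx":-0.1,"ty":0,"tz":0,"turn":0,"fingers":0},{"tx":-0.25,"ty":-0.05,"tz":0,"turn":0,"fingers":20},{"tx":-0.4,"ty":-0.25,"tz":0,"turn":0,"fingers":50},{"tx":-0.3,"ty":-0.5,"tz":0.2,"turn":-0.03,"fingers":50},{"tx":-0.15,"ty":-0.7,"tz":0.4,"turn":-0.07,"fingers":50},{"tx":0,"ty":-0.85,"tz":0.6,"turn":-0.09,"fingers":50},{"tx":0,"ty":-0.85,"tz":0.8,"turn":-0.09,"fingers":50},{"tx":0,"ty":-0.85,"tz":1,"turn":-0.09,"fingers":50},{"tx":0,"ty":-0.85,"tz":1,"turn":-0.09,"fingers":50}]'
python3 - <<'E'
from h import *
save('scene','s2');save('side','d2');save('wrist','w2')
go(550.5,264,205,0.153)
W=cloud(load('d2'));u=uf(W);Z=W[...,2]
m=(Z>15)&(Z<70)&(u[...,0]<-125)&(u[...,0]>-260)&(abs(u[...,1])<110)
print(np.percentile(u[m][:,0],[1,5,25,50,75]).round(1))
E
```

```text
clock: 4.85
eef_pos: [511.4, 106.2, 216.1]
eef_rot: [-1.567, 0.007, 0.152]
wrist_force: [-0.6, -1.2, -0.4]
finger_gap: 50.0
clock 5.0 pos [510.4 102.3 215.1] yaw 0.1501 F [-0.8 -1.2 -0.4] gap 50.3
tx,ty,tz [0.3197 0.05   0.7691] turn [-0.001  -0.0009 -0.0029]
[-138.6 -137.9 -136.9 -136.1 -135.4]
```

View pics/d2.png

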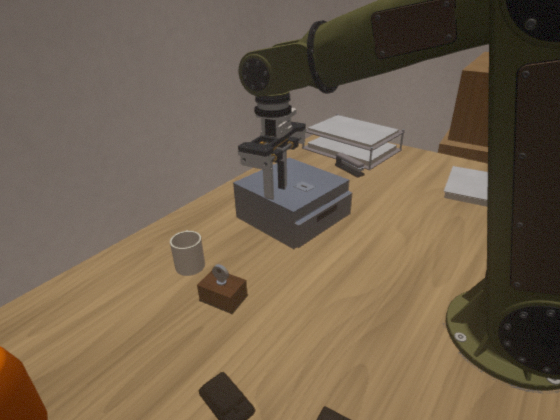

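View pics/w2.png

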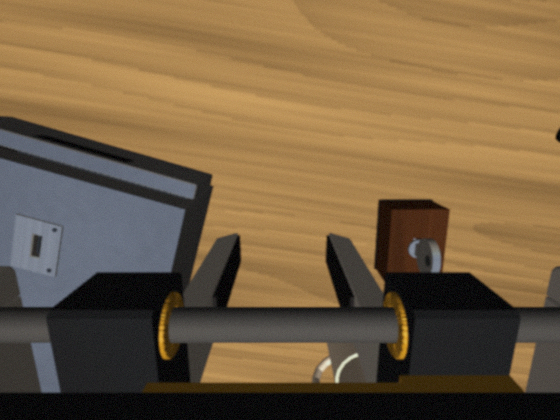

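The drawer is shut: its face is at −136 mm. The wrist view shows the keyhole at (37,245) and the key at (430,255). I'll measure both.

Run:
```python
from h import *
c=load('w2');W=cloud(c);I=c['frame'].astype(int)
for k,(u,v) in dict(slot=(37,245),plate=(50,255),bow=(430,255),standc=(400,260)).items(): print(k,W[v,u].round(1))
g=I.sum(-1)
# slot: dark pixels inside plate
roi=np.zeros(g.shape,bool);roi[228:262,24:52]=1
print(g[228:262:3,24:52:2])
Z=W[...,2]
m=(Z>62)&(Z<110)&(W[...,1]>200)&(np.hypot(W[...,0]-550,W[...,1]-264)<40)
print('key',m.sum(),W[m].min(0).round(1),W[m].max(0).round(1),cv2.minAreaRect(W[m][:,:2].astype(np.float32)))
m=(Z>45)&(Z<51)&(np.hypot(W[...,0]-550,W[...,1]-264)<60)
print('stand',m.sum(),cv2.minAreaRect(W[m][:,:2].astype(np.float32)),np.median(Z[m]))
m=(Z>116)&(Z<124)&(W[...,1]<100)
print('unit',m.sum(),cv2.minAreaRect(W[m][:,:2].astype(np.float32)),np.median(Z[m]))
cv2.imwrite('pics/w2z.png',cv2.resize(c['frame'][200:300,0:130,::-1],None,fx=6,fy=6,interpolation=cv2.INTER_CUBIC))
cv2.imwrite('pics/w2k.png',cv2.resize(c['frame'][190:290,365:465,::-1],None,fx=6,fy=6,interpolation=cv2.INTER_CUBIC))
```

```text
slot [ 578.8 -115.2  112.1]
plate [582.2 -97.  121.5]
bow [541.4 256.5  91. ]
standc [566.9 247.7  47.1]
[[410 390 399 408 391 396 407 403 413 394 396 399 410 406]
 [406 396 411 406 401 398 398 422 423 383 392 394 398 412]
 [407 410 409 415 350 309 319 371 400 385 398 396 403 412]
 [384 404 407 396 337 173 136 156 154 304 390 400 407 416]
 [387 405 418 388 307 150 115 149 162 338 395 402 417 405]
 [402 405 419 377 277 149 115 136 175 367 383 392 408 396]
 [405 416 402 369 244 134 123 137 211 391 405 403 417 410]
 [402 405 415 367 206 122 134 134 275 380 398 404 413 404]
 [400 413 404 346 182 129 134 155 310 391 404 401 409 396]
 [403 401 401 341 231 179 141 182 351 403 395 394 407 397]
 [404 405 396 393 388 398 386 381 380 390 388 410 417 398]
 [410 410 400 399 395 397 413 392 396 391 409 401 418 393]]
key 696 [528.9 255.   62. ] [568.8 267.4  97.1] ((548.8094482421875, 261.7861022949219), (39.58180618286133, 9.522019386291504), 7.6149702072143555)
stand 2823 ((541.5880737304688, 260.8810729980469), (76.18958282470703, 65.40491485595703), 9.226746559143066) 47.9930257558195
unit 18952 ((622.9700317382812, -75.79689025878906), (161.34555053710938, 226.4131317138672), 82.56634521484375) 120.55711791874364
```

View pics/w2z.png

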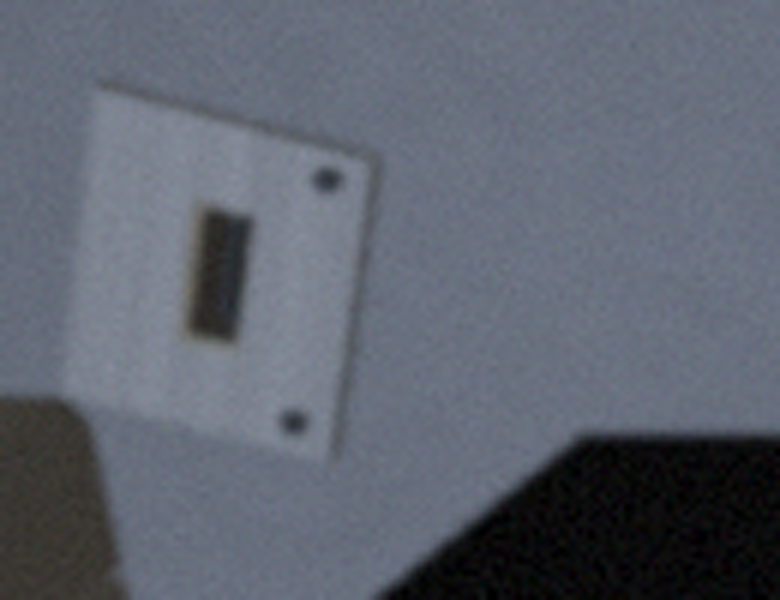

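View pics/w2k.png

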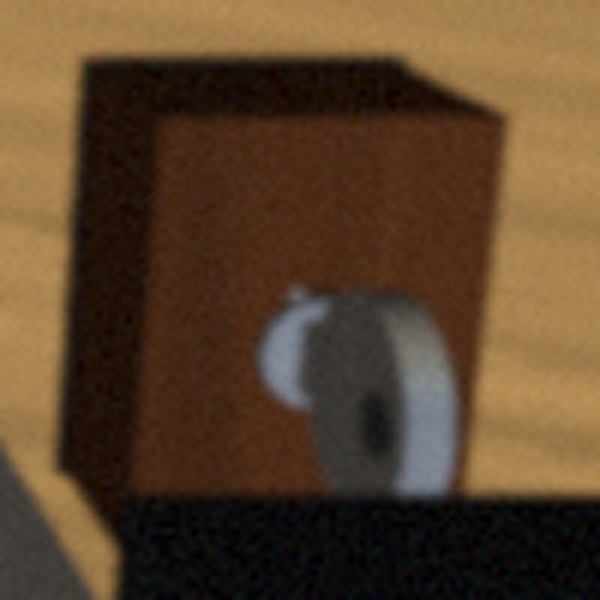

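```bash
cat >> h.py <<'E'
def ray(c,u,v,z):
    T=c['mount'];d=T[:3,:3]@np.array([(u-c['cx'])/c['fx'],(v-c['cy'])/c['fy'],1]);M=Rn.from_euler('xyz',c['eef_rot']).as_matrix()
    d=M@d;o=M@T[:3,3]+c['eef_pos'];return o+d*(z-o[2])/d[2]
def proj(c,pose,yaw,X):
    M=np.array([[np.cos(yaw),0,-np.sin(yaw)],[np.sin(yaw),0,np.cos(yaw)],[0,-1,0]])
    p=M.T@(np.array(X)-pose);T=c['mount'];p=T[:3,:3].T@(p-T[:3,3]);return np.array([c['fx']*p[0]/p[2]+c['cx'],c['fy']*p[1]/p[2]+c['cy'],p[2]])
E
python3 - <<'E'
from h import *
c=load('w2');print(c['mount'].round(3),c['fx'],c['fy'],c['cx'])
print('slot',ray(c,36.3,245.8,121))
for z in (150,180,205,230):
  for dx in (0,40,80,120): print(z,dx,proj(c,np.array([577+dx,-107,z]),0,[577,-107,121]).round(0),proj(c,np.array([550+dx,264,z]),0,[550,264,96]).round(0))
E
```

```text
[[ 1.00000e-03  9.70000e-01  2.41000e-01 -7.11640e+01]
 [ 1.00000e-03 -2.41000e-01  9.70000e-01 -1.79449e+02]
 [ 1.00000e+00 -1.00000e-03 -2.00000e-03 -2.07000e-01]
 [ 0.00000e+00  0.00000e+00  0.00000e+00  1.00000e+00]] 325.3366568848237 325.3366568848237 282.8857883462163
slot [ 575.39964117 -109.30178867  121.        ]
150 0 [284. 234. 219.] [284. 223. 244.]
150 40 [284. 175. 210.] [284. 170. 234.]
150 80 [284. 111. 200.] [284. 112. 224.]
150 120 [284.  40. 191.] [284.  49. 215.]
180 0 [284. 221. 249.] [284. 213. 273.]
180 40 [284. 169. 239.] [284. 165. 263.]
180 80 [284. 113. 229.] [284. 114. 254.]
180 120 [284.  51. 220.] [284.  58. 244.]
205 0 [284. 213. 273.] [284. 206. 297.]
205 40 [284. 165. 263.] [284. 162. 287.]
205 80 [284. 114. 254.] [284. 115. 278.]
205 120 [284.  58. 244.] [284.  64. 268.]
230 0 [284. 206. 297.] [284. 200. 321.]
230 40 [284. 162. 287.] [284. 159. 312.]
230 80 [284. 115. 278.] [284. 116. 302.]
230 120 [284.  64. 268.] [284.  69. 292.]
```

Run:
```python
from h import *
go(576.5,-108,175,-.133)
```

```text
clock 5.0 pos [510.4 102.3 215.1] yaw 0.1501 F [-0.8 -1.2 -0.4] gap 50.3
tx,ty,tz [ 0.1715  0.1952 -1.0899] turn [-0.0006  0.0901 -0.003 ]
```

```bash
python3 -m creep '[{"tx":0.17,"ty":0.1,"tz":-1,"turn":0.09,"fingers":60},{"tx":0.17,"ty":0.1,"tz":-1,"turn":0.09,"fingers":60},{"tx":0.17,"ty":0.1,"tz":-1,"turn":0.09,"fingers":60},{"tx":0.17,"ty":0.1,"tz":-1,"turn":0.09,"fingers":60},{"tx":0.17,"ty":0.15,"tz":-1,"turn":0.09,"fingers":60},{"tx":0.17,"ty":0.15,"tz":-1,"turn":0.09,"fingers":60},{"tx":0.17,"ty":0.15,"tz":-1,"turn":0.09,"fingers":60}]'
python3 - <<'E'
from h import *
s,c=save('wrist','w3'); go(551,263.5,170,.14); print(s['qd'].round(3))
E
```

```text
clock: 5.7
eef_pos: [573.0, -90.3, 184.1]
eef_rot: [-1.57, 0.01, -0.133]
wrist_force: [-0.9, 0.2, -0.6]
finger_gap: 59.9
clock 5.75 pos [573.3 -89.8 184.6] yaw -0.1323 F [ 0.2 -0.2  1.3] gap 60.1
tx,ty,tz [-0.3427  0.0775  1.7364] turn [-0.0006 -0.0867 -0.0029]
[ 0.024 -0.014 -0.012  0.     0.002  0.001]
```

View pics/w3.png

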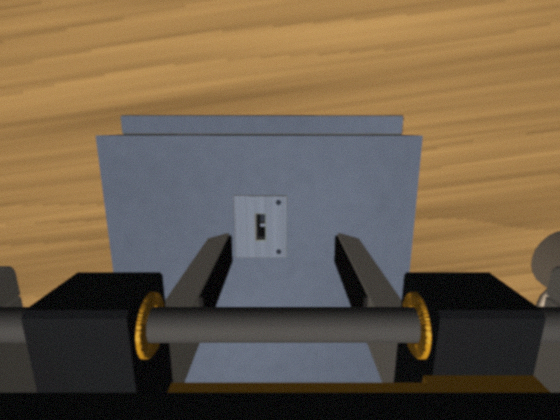

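The keyhole is at about (261,226), with the plate straight in the image, so the unit's yaw matches −0.133.

Run:
```python
from h import *
c=load('w3');g=c['frame'].astype(int).sum(-1)
r=g[208:246,250:274];m=(r<230).astype(np.uint8)
n,l,st,ce=cv2.connectedComponentsWithStats(m);i=1+st[1:,4].argmax();print(st[i],ce[i]+[250,208])
u0,v0,w,h=st[i][:4]; u=250+u0+w/2-.5;v=208+v0+h/2-.5
print(u,v,ray(c,u,v,121))
pts=[ray(c,a,b,121) for a,b in ((u,208+v0-.5),(u,208+v0+h-.5))];d=pts[1]-pts[0];print(pts,np.linalg.norm(d),np.arctan2(d[1],d[0]))
W=cloud(c);print(np.nanmedian(W[210:250,275:285,2]),W[150:170,200:300,2].mean())
cv2.imwrite('pics/w3z.png',cv2.resize(c['frame'][190:265,225:300,::-1],None,fx=7,fy=7,interpolation=cv2.INTER_CUBIC))
```

```text
[  6   6   9  26 181] [259.98895028 226.61878453]
260.0 226.5 [ 575.33049016 -109.64542659  121.        ]
[array([ 564.96423796, -108.06993848,  121.        ]), array([ 585.89925702, -111.25169337,  121.        ])] 21.175424137175945 -0.15082817971437967
121.18843310571422 nan
```

View pics/w3z.png

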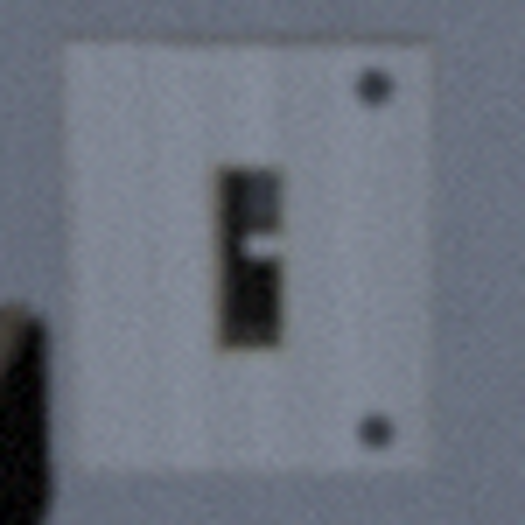

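```bash
python3 -m creep '[{"tx":-0.15,"ty":-0.1,"tz":0.9,"turn":-0.05,"fingers":60},{"tx":-0.15,"ty":-0.1,"tz":0.9,"turn":-0.05,"fingers":60},{"tx":-0.15,"ty":-0.1,"tz":0.9,"turn":-0.05,"fingers":60},{"tx":-0.15,"ty":-0.1,"tz":0.9,"turn":-0.05,"fingers":60}]'
python3 - <<'E'
from h import *
go(551,263.5,170,.14)
E
```

```text
clock: 6.15
eef_pos: [566.6, 96.4, 206.4]
eef_rot: [-1.568, 0.007, 0.028]
wrist_force: [0.7, -0.1, 0.4]
finger_gap: 59.9
clock 6.15 pos [566.6  96.4 206.4] yaw 0.0278 F [ 0.7 -0.1  0.4] gap 59.9
tx,ty,tz [-0.0534  0.1846  0.837 ] turn [-0.0009 -0.0357 -0.0023]
```

```bash
python3 -m creep '[{"tx":-0.053,"ty":0,"tz":0.837,"turn":-0.036,"fingers":60},{"tx":-0.053,"ty":0.1,"tz":0.837,"turn":-0.036,"fingers":60},{"tx":-0.053,"ty":0.185,"tz":0.837,"turn":-0.036,"fingers":60},{"tx":-0.053,"ty":0.185,"tz":0.837,"turn":-0.036,"fingers":60},{"tx":-0.053,"ty":0.185,"tz":0.837,"turn":-0.036,"fingers":60},{"tx":-0.053,"ty":0.185,"tz":0.837,"turn":-0.036,"fingers":60},{"tx":-0.053,"ty":0.185,"tz":0.837,"turn":-0.036,"fingers":60}]'
python3 - <<'E'
from h import *
s,c=save('wrist','w4');go(551,263.5,170,.14)
W=cloud(c);X,Y,Z=W[...,0],W[...,1],W[...,2]
m=(Z>62)&(Z<110)&(np.hypot(X-550,Y-264)<35)
print('key',m.sum(),W[m].min(0).round(1),W[m].max(0).round(1),cv2.minAreaRect(W[m][:,:2].astype(np.float32)))
m&=Z>88;print('top',m.sum(),cv2.minAreaRect(W[m][:,:2].astype(np.float32)))
m=(Z>45)&(Z<51)&(np.hypot(X-550,Y-264)<60)
print('stand',m.sum(),cv2.minAreaRect(W[m][:,:2].astype(np.float32)),np.median(Z[m]))
E
```

```text
clock: 6.85
eef_pos: [551.3, 262.9, 171.0]
eef_rot: [-1.567, 0.006, 0.141]
wrist_force: [-1.3, -0.1, -0.6]
finger_gap: 59.9
clock 6.9 pos [551.4 262.7 170.9] yaw 0.1401 F [ 0.  -0.9  0.3] gap 59.8
tx,ty,tz [-0.0015  0.0048  0.0041] turn [-0.0012  0.     -0.0018]Traceback (most recent call last):
  File "<stdin>", line 3, in <module>
  File "h.py", line 16, in cloud
    W=P@Rn.from_euler('xyz',c['eef_rot']).as_matrix().T+c['eef_pos']
                            ~^^^^^^^^^^^
KeyError: 'eef_rot'
```

View pics/w4.png

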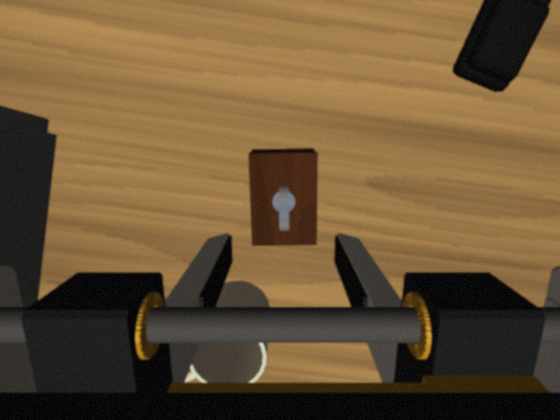

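The key is at about (284,208) centred between the fingers; the mug at (235,320) is behind them and clear.

Run:
```python
from h import *
c=load('w4')
W=cloud(c);X,Y,Z=W[...,0],W[...,1],W[...,2]
m=(Z>60)&(Z<110)&(np.hypot(X-550,Y-264)<35)
print('key',m.sum(),W[m].min(0).round(1),W[m].max(0).round(1),cv2.minAreaRect(W[m][:,:2].astype(np.float32)))
m=(Z>45)&(Z<51)&(np.hypot(X-550,Y-264)<62)
print('stand',m.sum(),cv2.minAreaRect(W[m][:,:2].astype(np.float32)),np.median(Z[m]))
cv2.imwrite('pics/w4z.png',cv2.resize(c['frame'][140:250,240:330,::-1],None,fx=5,fy=5,interpolation=cv2.INTER_CUBIC))
for p in ((284,188),(284,208),(284,222)): print(p,W[p[1],p[0]].round(1))
```

```text
key 455 [528.7 255.5  75.5] [566.5 268.9  97.9] ((547.6416625976562, 262.10565185546875), (37.53349685668945, 8.322942733764648), 8.240032196044922)
stand 5562 ((549.0934448242188, 262.1743469238281), (90.53695678710938, 63.96738815307617), 9.033137321472168) 48.24700417099427
(284, 188) [530.4 260.5  83.6]
(284, 208) [544.4 262.4  95.9]
(284, 222) [556.6 264.2  94.1]
```

View pics/w4z.png

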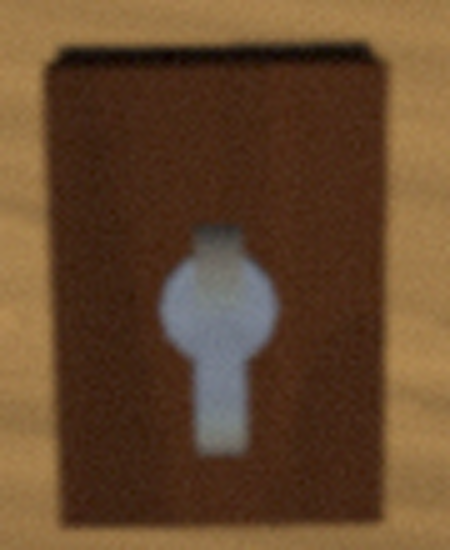

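Run:
```python
from h import *
go(548.3,262.3,57,.153)
```

```text
clock 6.9 pos [551.4 262.7 170.9] yaw 0.1401 F [ 0.  -0.9  0.3] gap 59.8
tx,ty,tz [-0.0126  0.5698 -0.002 ] turn [-0.0012 -0.0041 -0.0018]
```

```bash
python3 -m creep '[{"tx":-0.013,"ty":0.15,"tz":-0.002,"turn":-0.004,"fingers":40},{"tx":-0.013,"ty":0.3,"tz":-0.002,"turn":-0.004,"fingers":40},{"tx":-0.013,"ty":0.42,"tz":-0.002,"turn":-0.004,"fingers":40},{"tx":-0.013,"ty":0.5,"tz":-0.002,"turn":-0.004,"fingers":40},{"tx":-0.013,"ty":0.56,"tz":-0.002,"turn":-0.004,"fingers":40},{"tx":-0.013,"ty":0.57,"tz":-0.002,"turn":-0.004,"fingers":40},{"tx":-0.013,"ty":0.57,"tz":-0.002,"turn":-0.004,"fingers":40},{"tx":-0.013,"ty":0.57,"tz":-0.002,"turn":-0.004,"fingers":40}]'
python3 - <<'E'
from h import *
s,c=save('wrist','w5');go(548.3,262.3,57,.153)
E
```

```text
clock: 7.7
eef_pos: [548.8, 262.3, 58.1]
eef_rot: [-1.567, 0.004, 0.152]
wrist_force: [-0.4, 0.6, -0.2]
finger_gap: 40.2
clock 7.75 pos [548.7 262.3  58. ] yaw 0.1525 F [1.1 0.4 0.1] gap 40.2
tx,ty,tz [-0.0021  0.005   0.0001] turn [-0.0013 -0.0002 -0.0013]
```

View pics/w5.png

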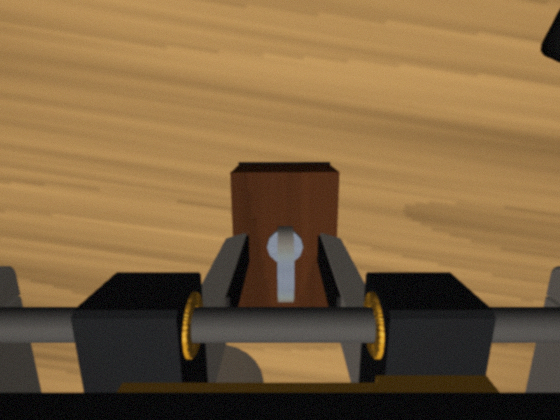

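The key is at (286,262), about 1 mm to the right of the fingers' midline. I'll shift by that and close.

```bash
python3 -m creep '[{"tx":0,"ty":0.004,"tz":0.004,"turn":0,"fingers":20},{"tx":0,"ty":0.004,"tz":0.004,"turn":0,"fingers":4},{"tx":0,"ty":0.004,"tz":0.004,"turn":0,"fingers":0},{"tx":0,"ty":0.004,"tz":0.004,"turn":0,"fingers":0},{"tx":0,"ty":0.004,"tz":0.004,"turn":0,"fingers":0},{"tx":0,"ty":0.004,"tz":0.004,"turn":0,"fingers":0},{"tx":0,"ty":0.004,"tz":0.004,"turn":0,"fingers":0},{"tx":0,"ty":0.004,"tz":0.004,"turn":0,"fingers":0}]' 50
python3 - <<'E'
from h import *
save('wrist','w6');go(548.3,262.3,57,.153)
E
```

```text
clock: 8.55
eef_pos: [548.6, 263.2, 57.3]
eef_rot: [-1.567, 0.004, 0.153]
wrist_force: [-0.2, -0.5, 0.6]
finger_gap: 7.6
clock 8.6 pos [548.6 263.1  57.2] yaw 0.1525 F [ 0.3 -0.   0.6] gap 7.9
tx,ty,tz [-0.002   0.0012 -0.0039] turn [-0.0013 -0.0002 -0.0013]
```

View pics/w6.png

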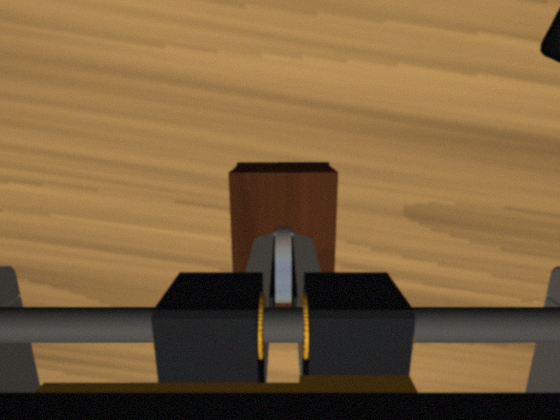

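The key is gripped with an opening of 7.9 mm. I'll lift it straight up.

```bash
python3 -m creep '[{"tx":0,"ty":-0.1,"tz":0,"turn":0,"fingers":0},{"tx":0,"ty":-0.2,"tz":0,"turn":0,"fingers":0},{"tx":0,"ty":-0.35,"tz":0,"turn":0,"fingers":0},{"tx":0,"ty":-0.5,"tz":0,"turn":0,"fingers":0},{"tx":0,"ty":-0.68,"tz":0,"turn":0,"fingers":0},{"tx":0,"ty":-0.68,"tz":-0.2,"turn":0.02,"fingers":0},{"tx":0,"ty":-0.68,"tz":-0.4,"turn":0.04,"fingers":0},{"tx":0,"ty":-0.68,"tz":-0.6,"turn":0.05,"fingers":0},{"tx":0,"ty":-0.68,"tz":-0.8,"turn":0.05,"fingers":0},{"tx":0,"ty":-0.68,"tz":-0.9,"turn":0.05,"fingers":0},{"tx":0,"ty":-0.68,"tz":-0.9,"turn":0.05,"fingers":0}]'
python3 - <<'E'
from h import *
go(575.6,-108.8,190,-.133);save('side','d6')
E
```

```text
clock: 9.7
eef_pos: [576.8, 82.4, 192.4]
eef_rot: [-1.568, 0.005, -0.008]
wrist_force: [0.7, 0.2, -1.0]
finger_gap: 7.5
clock 9.7 pos [576.8  82.4 192.4] yaw -0.0076 F [ 0.7  0.2 -1. ] gap 7.5
tx,ty,tz [ 0.0015  0.0088 -0.9561] turn [-0.0009  0.0399 -0.0016]
```

View pics/d6.png

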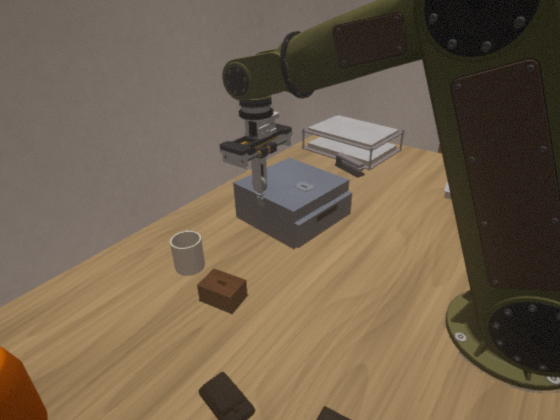

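The key came out (hanging at (262,205)) and the stand's slot at (222,283) is empty. I'll move it over the lock.

```bash
python3 -m creep '[{"tx":0.0,"ty":0.01,"tz":-0.2,"turn":0.04,"fingers":0},{"tx":0.0,"ty":0.01,"tz":-0.45,"turn":0.04,"fingers":0},{"tx":0.0,"ty":0.01,"tz":-0.7,"turn":0.04,"fingers":0},{"tx":0.0,"ty":0.01,"tz":-0.9,"turn":0.04,"fingers":0},{"tx":0.0,"ty":0.01,"tz":-0.956,"turn":0.04,"fingers":0},{"tx":0.0,"ty":0.01,"tz":-0.956,"turn":0.04,"fingers":0},{"tx":0.0,"ty":0.01,"tz":-0.956,"turn":0.04,"fingers":0},{"tx":0.0,"ty":0.01,"tz":-0.956,"turn":0.04,"fingers":0}]'
python3 - <<'E'
from h import *
go(575.6,-108.8,176,-.133);save('side','d7');s,c=save('wrist','w7');save('scene','s7')
cv2.imwrite('pics/w7z.png',cv2.resize(c['frame'][150:310,200:370,::-1],None,fx=4,fy=4,interpolation=cv2.INTER_CUBIC))
d=load('d7');cv2.imwrite('pics/d7z.png',cv2.resize(d['frame'][130:240,230:370,::-1],None,fx=5,fy=5,interpolation=cv2.INTER_CUBIC))
d=load('s7');cv2.imwrite('pics/s7z.png',cv2.resize(d['frame'][150:280,190:330,::-1],None,fx=4,fy=4,interpolation=cv2.INTER_CUBIC))
E
```

```text
clock: 10.55
eef_pos: [575.5, -105.4, 189.7]
eef_rot: [-1.568, 0.005, -0.13]
wrist_force: [-0.3, -0.3, -1.4]
finger_gap: 7.6
clock 10.55 pos [ 575.5 -105.4  189.7] yaw -0.1301 F [-0.3 -0.3 -1.4] gap 7.6
tx,ty,tz [ 0.0028  0.0686 -0.017 ] turn [-0.001   0.0009 -0.0017]
```

View pics/w7z.png

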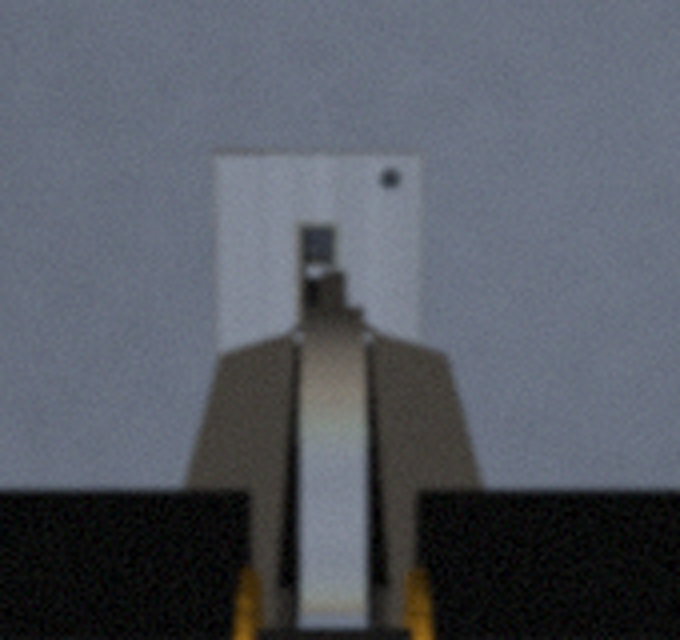

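View pics/d7z.png

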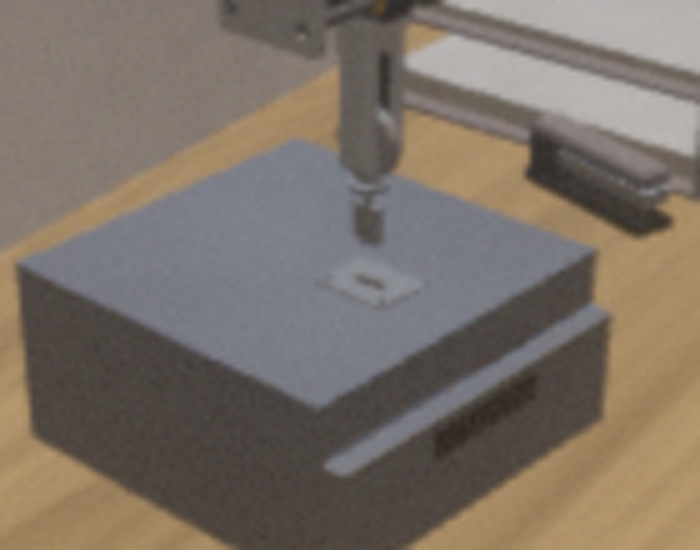

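View pics/s7z.png

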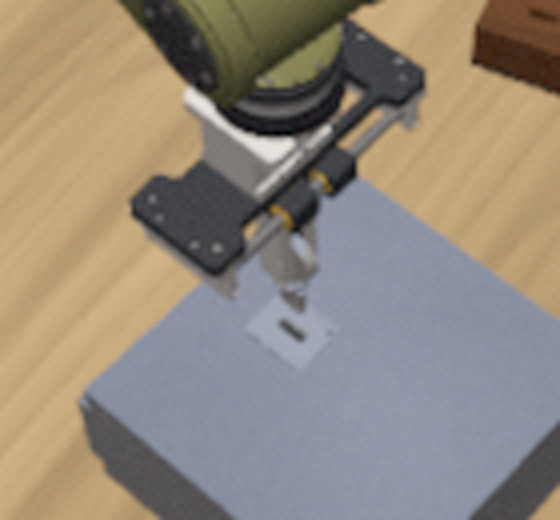

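Run:
```python
from h import *
c=load('w7')
f=np.array([np.cos(-.133),np.sin(-.133)])
P=ray(c,279.5,205.7,121)
print('slot front edge',P,'centre', P[:2]+10.5*f)
for z in (147,150,153): print(z,ray(c,282.3,217,z)[:2], 'axis',ray(c,282.3,217,z)[:2]+9*f)
cv2.imwrite('pics/w7y.png',cv2.resize(c['frame'][195:245,260:310,::-1],None,fx=12,fy=12,interpolation=cv2.INTER_CUBIC))
```

```text
slot front edge [ 565.04948839 -107.71576404  121.        ] centre [ 575.45675795 -109.10815056]
147 [ 567.29712998 -105.78493668] axis [ 576.21764675 -106.97841084]
150 [ 566.46899089 -105.67409622] axis [ 575.38950766 -106.86757038]
153 [ 565.6408518  -105.56325576] axis [ 574.56136857 -106.75672992]
```

View pics/w7y.png

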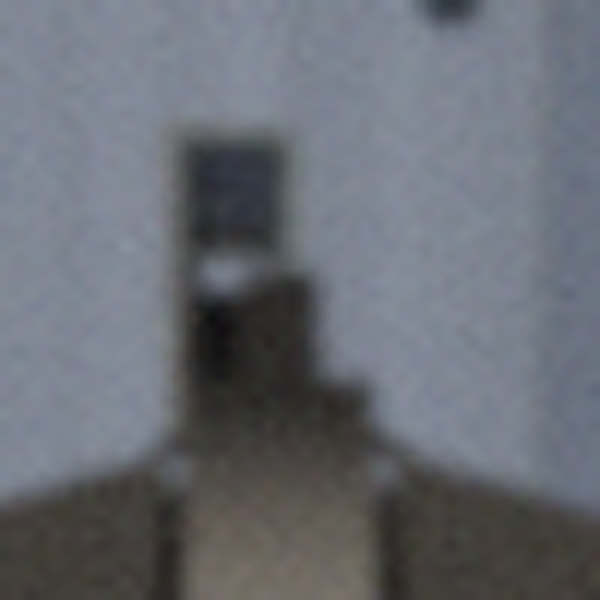

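```bash
python3 -m creep '[{"tx":0.0,"ty":0.03,"tz":-0.017,"turn":0.001,"fingers":0},{"tx":0.0,"ty":0.06,"tz":-0.017,"turn":0.001,"fingers":0},{"tx":0.0,"ty":0.09,"tz":-0.017,"turn":0.001,"fingers":0},{"tx":0.0,"ty":0.11,"tz":-0.017,"turn":0.001,"fingers":0},{"tx":0.0,"ty":0.11,"tz":-0.017,"turn":0.001,"fingers":0},{"tx":0.0,"ty":0.11,"tz":-0.017,"turn":0.001,"fingers":0}]'
python3 - <<'E'
from h import *
go(575.6,-108.8,130.2,-.133);s,c=save('wrist','w8')
cv2.imwrite('pics/w8y.png',cv2.resize(c['frame'][195:245,260:310,::-1],None,fx=12,fy=12,interpolation=cv2.INTER_CUBIC))
E
```

```text
clock: 11.3
eef_pos: [574.9, -109.5, 167.8]
eef_rot: [-1.568, 0.005, -0.134]
wrist_force: [-1.2, 0.2, -0.4]
finger_gap: 7.8
clock 11.3 pos [ 574.9 -109.5  167.8] yaw -0.1339 F [-1.2  0.2 -0.4] gap 7.8
tx,ty,tz [0.0038 0.188  0.0031] turn [-0.0009 -0.0003 -0.0017]
```

View pics/w8y.png

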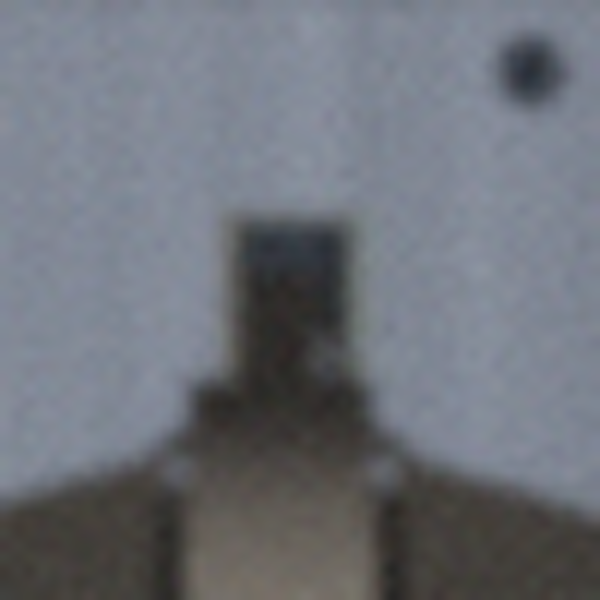

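```bash
python3 -m creep '[{"tx":0.001,"ty":0.0,"tz":0.004,"turn":0,"fingers":0},{"tx":0.001,"ty":0.01,"tz":0.004,"turn":0,"fingers":0},{"tx":0.001,"ty":0.03,"tz":0.004,"turn":0,"fingers":0},{"tx":0.001,"ty":0.05,"tz":0.004,"turn":0,"fingers":0},{"tx":0.001,"ty":0.06,"tz":0.004,"turn":0,"fingers":0},{"tx":0.001,"ty":0.06,"tz":0.004,"turn":0,"fingers":0}]'
python3 - <<'E'
from h import *
go(575.6,-108.8,130.2,-.133);s,c=save('wrist','w9')
cv2.imwrite('pics/w9y.png',cv2.resize(c['frame'][195:245,260:310,::-1],None,fx=12,fy=12,interpolation=cv2.INTER_CUBIC))
E
```

```text
clock: 11.95
eef_pos: [575.1, -108.6, 155.5]
eef_rot: [-1.568, 0.006, -0.134]
wrist_force: [0.9, -0.2, -0.6]
finger_gap: 7.9
clock 11.95 pos [ 575.1 -108.6  155.5] yaw -0.134 F [ 0.9 -0.2 -0.6] gap 7.9
tx,ty,tz [ 0.0032  0.1264 -0.0009] turn [-0.0009 -0.0003 -0.0018]
```

View pics/w9y.png

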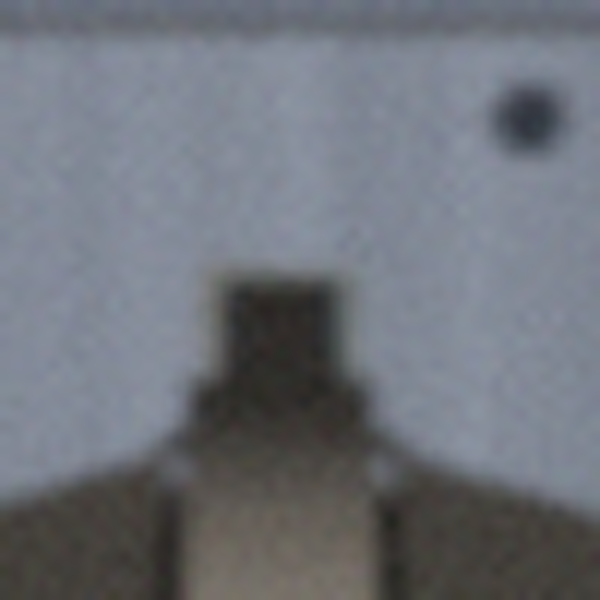

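The foot is 9 mm into the slot, centred and with no force on it. Next I'll go down to the collar.

```bash
python3 -m creep '[{"tx":0.001,"ty":0.03,"tz":0,"turn":0,"fingers":0},{"tx":0.001,"ty":0.06,"tz":0,"turn":0,"fingers":0},{"tx":0.001,"ty":0.09,"tz":0,"turn":0,"fingers":0},{"tx":0.001,"ty":0.11,"tz":0,"turn":0,"fingers":0},{"tx":0.001,"ty":0.12,"tz":0,"turn":0,"fingers":0},{"tx":0.001,"ty":0.123,"tz":0,"turn":0,"fingers":0},{"tx":0.001,"ty":0.123,"tz":0,"turn":0,"fingers":0}]'
python3 - <<'E'
from h import *
go(575.6,-108.8,130.2,-.133);
E
```

```text
clock: 12.7
eef_pos: [575.4, -108.6, 131.3]
eef_rot: [-1.568, 0.005, -0.134]
wrist_force: [-0.1, 0.5, -0.3]
finger_gap: 7.7
clock 12.7 pos [ 575.4 -108.6  131.3] yaw -0.1339 F [-0.1  0.5 -0.3] gap 7.7
tx,ty,tz [ 0.0013  0.0053 -0.0009] turn [-0.0009 -0.0003 -0.0016]
```

```bash
python3 -m creep '[{"tx":0,"ty":0.004,"tz":0,"turn":0,"fingers":0},{"tx":0,"ty":0.008,"tz":0,"turn":0,"fingers":0},{"tx":0,"ty":0.008,"tz":0,"turn":0,"fingers":0}]'
python3 - <<'E'
from h import *
go(575.6,-108.8,130.2,-.133);s,c=save('wrist','w10');save('side','d10')
d=load('d10');cv2.imwrite('pics/d10z.png',cv2.resize(d['frame'][130:240,230:370,::-1],None,fx=5,fy=5,interpolation=cv2.INTER_CUBIC))
E
```

```text
clock: 13.0
eef_pos: [575.5, -108.6, 130.2]
eef_rot: [-1.568, 0.004, -0.134]
wrist_force: [-1.4, 0.8, 4.8]
finger_gap: 7.6
clock 13.0 pos [ 575.5 -108.6  130.2] yaw -0.1339 F [-1.4  0.8  4.8] gap 7.6
tx,ty,tz [ 0.0006  0.     -0.0007] turn [-0.0009 -0.0003 -0.0014]
```

View pics/d10z.png

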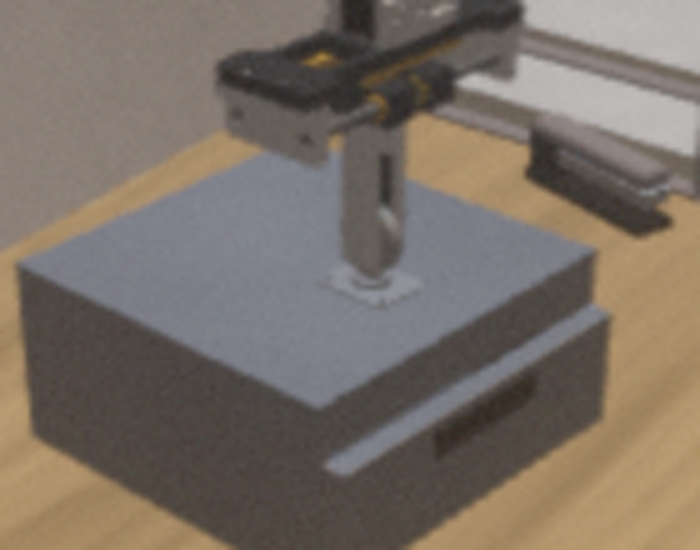

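It is seated: z = 130.2 as expected, with 5 N contact. I'll turn it clockwise.

```bash
python3 -m creep '[{"tx":0,"ty":0,"tz":0,"turn":0.03,"fingers":0},{"tx":0,"ty":0,"tz":0,"turn":0.06,"fingers":0},{"tx":0,"ty":0,"tz":0,"turn":0.09,"fingers":0},{"tx":0,"ty":0,"tz":0,"turn":0.12,"fingers":0},{"tx":0,"ty":0,"tz":0,"turn":0.15,"fingers":0},{"tx":0,"ty":0,"tz":0,"turn":0.18,"fingers":0},{"tx":0,"ty":0,"tz":0,"turn":0.21,"fingers":0},{"tx":0,"ty":0,"tz":0,"turn":0.24,"fingers":0},{"tx":0,"ty":0,"tz":0,"turn":0.24,"fingers":0}]'
python3 - <<'E'
from h import *
go(575.5,-108.7,130.2,-.133-1.35);print(monitor.read_state()['moment'])
E
```

```text
clock: 14.0
eef_pos: [576.1, -107.9, 130.3]
eef_rot: [-1.57, 0.005, -0.891]
wrist_force: [3.4, 4.3, 0.1]
finger_gap: 7.7
clock 14.0 pos [ 576.1 -107.9  130.3] yaw -0.891 F [3.4 4.3 0.1] gap 7.7
tx,ty,tz [ 0.0013  0.0004 -0.0049] turn [ 0.0002  0.1884 -0.0016]
[ 0.98954677 -0.79579428  0.03496059]
```

```bash
python3 -m creep '[{"tx":0,"ty":0,"tz":0,"turn":0.03,"fingers":0},{"tx":0,"ty":0,"tz":0,"turn":0.06,"fingers":0},{"tx":0,"ty":0,"tz":0,"turn":0.09,"fingers":0},{"tx":0,"ty":0,"tz":0,"turn":0.12,"fingers":0},{"tx":0,"ty":0,"tz":0,"turn":0.15,"fingers":0},{"tx":0,"ty":0,"tz":0,"turn":0.175,"fingers":0},{"tx":0,"ty":0,"tz":0,"turn":0.188,"fingers":0},{"tx":0,"ty":0,"tz":0,"turn":0.188,"fingers":0}]'
python3 - <<'E'
from h import *
go(575.5,-108.7,130.2,-.133-1.35);print(monitor.read_state()['moment'])
E
```

```text
clock: 14.8
eef_pos: [576.8, -107.5, 130.3]
eef_rot: [-1.571, 0.005, -1.483]
wrist_force: [4.9, 2.6, -1.3]
finger_gap: 7.3
clock 14.8 pos [ 576.8 -107.5  130.3] yaw -1.483 F [ 4.9  2.6 -1.3] gap 7.3
tx,ty,tz [ 0.0052  0.0004 -0.0068] turn [ 0.0001  0.     -0.0015]
[ 0.47824366 -1.10248759  0.0107997 ]
```

```bash
python3 -m creep '[{"tx":0,"ty":0,"tz":0,"turn":0.01,"fingers":0},{"tx":0,"ty":0,"tz":0,"turn":0.02,"fingers":0},{"tx":0,"ty":0,"tz":0,"turn":0.02,"fingers":0}]'
python3 - <<'E'
from h import *
s,c=save('wrist','w11');go(575.5,-108.7,130.2,-.133-1.35);print(monitor.read_state()['moment'])
cv2.imwrite('pics/w11z.png',cv2.resize(c['frame'][150:310,200:370,::-1],None,fx=4,fy=4,interpolation=cv2.INTER_CUBIC))
E
```

```text
clock: 15.1
eef_pos: [577.0, -107.5, 130.3]
eef_rot: [-1.571, 0.005, -1.546]
wrist_force: [1.7, 1.1, -1.2]
finger_gap: 7.4
clock 15.15 pos [ 576.9 -107.5  130.3] yaw -1.5447 F [ 1.2  0.4 -0.4] gap 7.8
tx,ty,tz [ 0.0059  0.0003 -0.0074] turn [-0.     -0.0196 -0.0015]
[ 0.11398805 -0.48348452  0.51083953]
```

View pics/w11z.png

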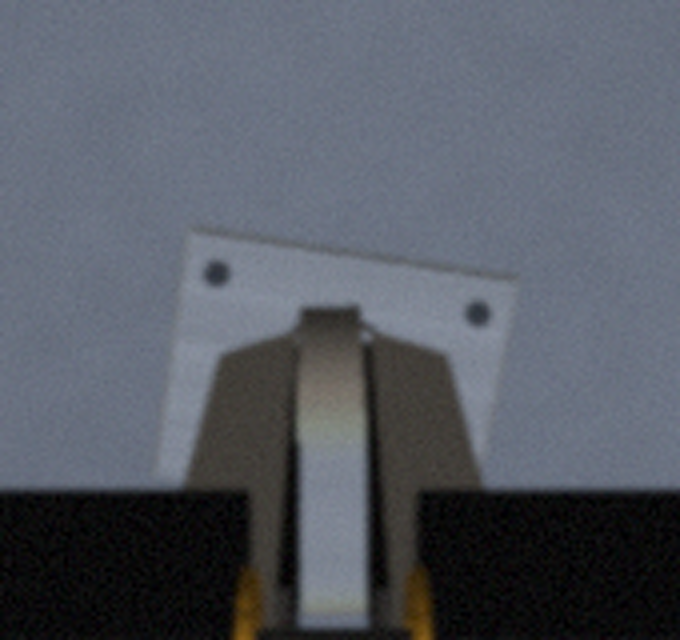

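The torque about z jumped from 0.01 to 0.51 N m, so this is the stop. I'll nudge it a little more to confirm.

```bash
python3 -m creep '[{"tx":0,"ty":0,"tz":0,"turn":0.008,"fingers":0},{"tx":0,"ty":0,"tz":0,"turn":0.015,"fingers":0},{"tx":0,"ty":0,"tz":0,"turn":0.015,"fingers":0}]'
python3 - <<'E'
from h import *
go(575.5,-108.7,130.2,-.134);print(monitor.read_state()['moment'])
E
```

```text
clock: 15.45
eef_pos: [577.0, -107.4, 130.3]
eef_rot: [-1.571, 0.005, -1.592]
wrist_force: [1.2, 0.2, 0.9]
finger_gap: 7.8
clock 15.45 pos [ 577.  -107.4  130.3] yaw -1.5925 F [1.2 0.2 0.9] gap 7.8
tx,ty,tz [ 0.0065  0.0003 -0.0073] turn [-0.001  -0.4642 -0.0013]
[ 0.04572752 -0.27881304  0.68650196]
```

```bash
python3 -m creep '[{"tx":0,"ty":0,"tz":0,"turn":-0.03,"fingers":0},{"tx":0,"ty":0,"tz":0,"turn":-0.06,"fingers":0},{"tx":0.0005,"ty":0,"tz":-0.0005,"turn":-0.09,"fingers":0},{"tx":0.001,"ty":0,"tz":-0.001,"turn":-0.12,"fingers":0},{"tx":0.001,"ty":0,"tz":-0.002,"turn":-0.15,"fingers":0},{"tx":0.002,"ty":0,"tz":-0.003,"turn":-0.18,"fingers":0},{"tx":0.002,"ty":0,"tz":-0.004,"turn":-0.21,"fingers":0},{"tx":0.002,"ty":0,"tz":-0.004,"turn":-0.24,"fingers":0},{"tx":0.003,"ty":0,"tz":-0.005,"turn":-0.27,"fingers":0},{"tx":0.003,"ty":0,"tz":-0.006,"turn":-0.3,"fingers":0},{"tx":0.004,"ty":0,"tz":-0.007,"turn":-0.33,"fingers":0},{"tx":0.004,"ty":0,"tz":-0.007,"turn":-0.36,"fingers":0},{"tx":0.005,"ty":0,"tz":-0.007,"turn":-0.39,"fingers":0},{"tx":0.0055,"ty":0,"tz":-0.007,"turn":-0.42,"fingers":0},{"tx":0.006,"ty":0,"tz":-0.007,"turn":-0.45,"fingers":0},{"tx":0.0065,"ty":0,"tz":-0.0073,"turn":-0.464,"fingers":0},{"tx":0.0065,"ty":0,"tz":-0.0073,"turn":-0.464,"fingers":0}]'
python3 - <<'E'
from h import *
s,c=save('wrist','w12');go(575.5,-108.6,130.2,-.134);print(monitor.read_state()['moment'])
cv2.imwrite('pics/w12z.png',cv2.resize(c['frame'][150:310,200:370,::-1],None,fx=4,fy=4,interpolation=cv2.INTER_CUBIC))
E
```

```text
clock: 17.15
eef_pos: [575.6, -108.7, 130.2]
eef_rot: [-1.566, 0.0, -0.135]
wrist_force: [2.7, 0.8, -0.8]
finger_gap: 7.8
clock 17.2 pos [ 575.6 -108.7  130.3] yaw -0.1363 F [ 2.4  0.8 -0.6] gap 7.4
tx,ty,tz [-0.0005  0.0003  0.0005] turn [-0.0015 -0.0007 -0.0001]
[ 0.19878329 -0.57780824 -0.03255545]
```

View pics/w12z.png

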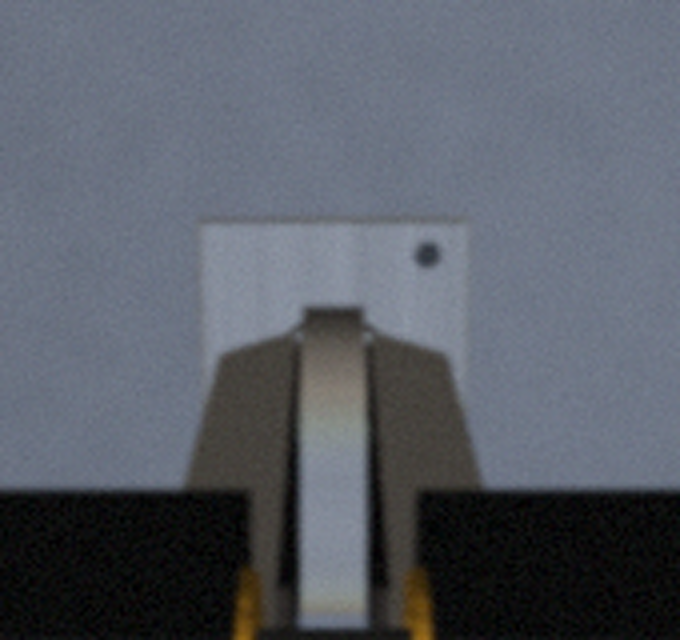

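The key is still square in the pads and parallel to the plate. I'll turn it about 0.1 rad past home to take up the play.

```bash
python3 -m creep '[{"tx":0,"ty":0,"tz":0,"turn":-0.012,"fingers":0},{"tx":0,"ty":0,"tz":0,"turn":-0.024,"fingers":0},{"tx":0,"ty":0,"tz":0,"turn":-0.032,"fingers":0},{"tx":0,"ty":0,"tz":0,"turn":-0.032,"fingers":0}]'
python3 - <<'E'
from h import *
go(575.5,-108.6,130.2,-.134);print(monitor.read_state()['moment'])
E
```

```text
clock: 17.6
eef_pos: [575.6, -108.8, 130.3]
eef_rot: [-1.566, -0.0, -0.036]
wrist_force: [1.4, -1.0, -0.8]
finger_gap: 7.8
clock 17.6 pos [ 575.6 -108.8  130.3] yaw -0.0364 F [ 1.4 -1.  -0.8] gap 7.8
tx,ty,tz [-0.0006  0.0005  0.0009] turn [-0.0015  0.0311 -0.    ]
[-0.01022786 -0.40683817 -0.03470013]
```

```bash
python3 -m creep '[{"tx":0,"ty":0,"tz":0,"turn":-0.005,"fingers":0},{"tx":0,"ty":0,"tz":0,"turn":-0.01,"fingers":0},{"tx":0,"ty":0,"tz":0,"turn":-0.01,"fingers":0}]'
python3 - <<'E'
from h import *
go(575.5,-108.6,130.2,-.134);print(monitor.read_state()['moment'])
E
```

```text
clock: 17.9
eef_pos: [575.6, -108.8, 130.3]
eef_rot: [-1.566, -0.0, -0.005]
wrist_force: [1.6, 0.3, -0.4]
finger_gap: 7.5
clock 17.9 pos [ 575.6 -108.8  130.3] yaw -0.0049 F [ 1.6  0.3 -0.4] gap 7.5
tx,ty,tz [-0.0004  0.0003  0.0011] turn [-0.0015  0.0411 -0.    ]
[ 0.00221246 -0.42457914 -0.26523628]
```

It reads −0.27 N m, so the barrel is against its home stop. I'll centre the key and pull it out.

```bash
python3 -m creep '[{"tx":0,"ty":0,"tz":0,"turn":0.015,"fingers":0},{"tx":0,"ty":0,"tz":0,"turn":0.03,"fingers":0},{"tx":0,"ty":0,"tz":0,"turn":0.037,"fingers":0},{"tx":0,"ty":-0.01,"tz":0,"turn":0.037,"fingers":0},{"tx":0,"ty":-0.03,"tz":0,"turn":0.037,"fingers":0},{"tx":0,"ty":-0.05,"tz":0,"turn":0.037,"fingers":0}]'
python3 - <<'E'
from h import *
go(575.5,-108.6,130.2,-.134);print(monitor.read_state()['moment'])
E
```

```text
clock: 18.5
eef_pos: [575.5, -108.9, 140.6]
eef_rot: [-1.566, 0.001, -0.12]
wrist_force: [0.1, -0.2, -0.5]
finger_gap: 7.8
clock 18.5 pos [ 575.5 -108.9  140.6] yaw -0.1204 F [ 0.1 -0.2 -0.5] gap 7.8
tx,ty,tz [-0.0002  0.0518  0.001 ] turn [-0.0015  0.0043 -0.0002]
[ 0.04528143 -0.14330011 -0.00989695]
```

Nothing catches, and it is coming up freely.

```bash
python3 -m creep '[{"tx":0,"ty":-0.04,"tz":0,"turn":0,"fingers":0},{"tx":0,"ty":-0.08,"tz":0,"turn":0,"fingers":0},{"tx":0,"ty":-0.13,"tz":0,"turn":0,"fingers":0},{"tx":0,"ty":-0.19,"tz":0,"turn":0,"fingers":0},{"tx":0,"ty":-0.26,"tz":0,"turn":0,"fingers":0},{"tx":0,"ty":-0.26,"tz":0,"turn":0,"fingers":0}]'
python3 - <<'E'
from h import *
s,c=save('wrist','w13');save('side','d13');save('scene','s13');go(548.6,263.1,190,.1525)
cv2.imwrite('pics/w13z.png',cv2.resize(c['frame'][150:310,200:370,::-1],None,fx=4,fy=4,interpolation=cv2.INTER_CUBIC))
d=load('d13');cv2.imwrite('pics/d13z.png',cv2.resize(d['frame'][100:240,210:370,::-1],None,fx=4,fy=4,interpolation=cv2.INTER_CUBIC))
E
```

```text
clock: 19.1
eef_pos: [576.3, -109.3, 195.2]
eef_rot: [-1.566, -0.003, -0.12]
wrist_force: [0.5, -0.8, -0.0]
finger_gap: 7.9
clock 19.25 pos [ 575.4 -109.1  192.2] yaw -0.1203 F [-0.7  0.4 -0.6] gap 7.6
tx,ty,tz [-0.3562  0.0203  1.8312] turn [-0.0016 -0.0868 -0.0001]
```

View pics/w13z.png

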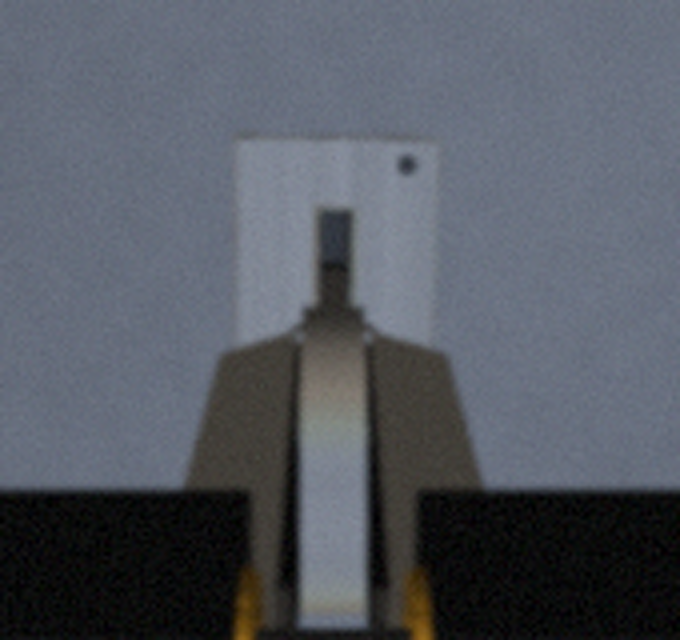

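View pics/d13z.png

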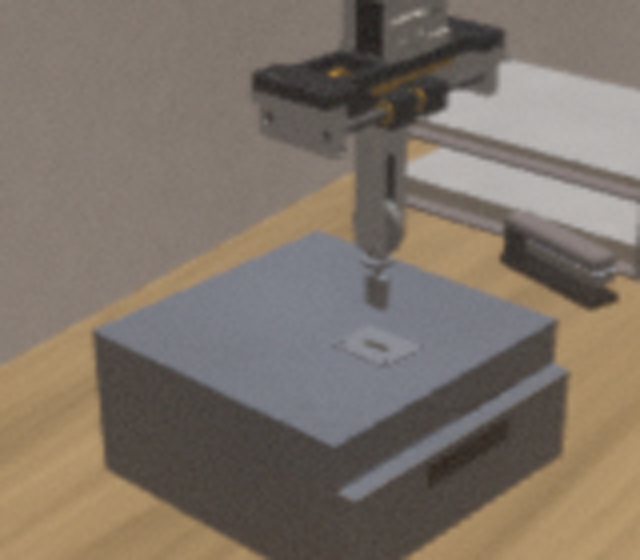

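The key is out and straight in the jaws, the slot is aligned at (334,240 in the zoom), and the drawer is still shut. I'll return to the stand.

```bash
python3 -m creep '[{"tx":-0.05,"ty":0,"tz":0.25,"turn":-0.02,"fingers":0},{"tx":-0.1,"ty":0,"tz":0.5,"turn":-0.04,"fingers":0},{"tx":-0.15,"ty":0,"tz":0.75,"turn":-0.05,"fingers":0},{"tx":-0.18,"ty":0,"tz":0.92,"turn":-0.06,"fingers":0},{"tx":-0.18,"ty":0,"tz":0.92,"turn":-0.06,"fingers":0}]'
python3 - <<'E'
from h import *
go(548.6,263.1,165,.1525)
E
```

```text
clock: 19.75
eef_pos: [561.0, 81.8, 192.6]
eef_rot: [-1.565, 0.001, 0.073]
wrist_force: [0.0, 0.1, -0.7]
finger_gap: 7.9
clock 19.75 pos [561.   81.8 192.6] yaw 0.0735 F [ 0.   0.1 -0.7] gap 7.9
tx,ty,tz [0.005  0.143  0.9077] turn [-0.0018 -0.0252 -0.0003]
```

```bash
python3 -m creep '[{"tx":0.005,"ty":0,"tz":0.25,"turn":-0.025,"fingers":0},{"tx":0.005,"ty":0,"tz":0.5,"turn":-0.025,"fingers":0},{"tx":0.005,"ty":0,"tz":0.7,"turn":-0.025,"fingers":0},{"tx":0.005,"ty":0,"tz":0.85,"turn":-0.025,"fingers":0},{"tx":0.005,"ty":0.14,"tz":0.908,"turn":-0.025,"fingers":0},{"tx":0.005,"ty":0.25,"tz":0.908,"turn":-0.025,"fingers":0},{"tx":0.005,"ty":0.35,"tz":0.908,"turn":-0.025,"fingers":0},{"tx":0.005,"ty":0.4,"tz":0.908,"turn":-0.025,"fingers":0},{"tx":0.005,"ty":0.4,"tz":0.908,"turn":-0.025,"fingers":0},{"tx":0.005,"ty":0.4,"tz":0.908,"turn":-0.025,"fingers":0}]'
python3 - <<'E'
from h import *
s,c=save('wrist','w14');go(548.6,263.1,57.2,.1525)
cv2.imwrite('pics/w14z.png',cv2.resize(c['frame'][150:310,200:370,::-1],None,fx=4,fy=4,interpolation=cv2.INTER_CUBIC))
E
```

```text
clock: 20.75
eef_pos: [548.9, 263.2, 114.2]
eef_rot: [-1.565, -0.0, 0.151]
wrist_force: [0.3, 0.1, -0.6]
finger_gap: 7.6
clock 20.8 pos [549.1 263.3 114.6] yaw 0.1516 F [-0.6 -0.4 -1.5] gap 7.8
tx,ty,tz [-0.0026  0.2872 -0.0025] turn [-0.0019 -0.0003  0.0002]
```

View pics/w14z.png

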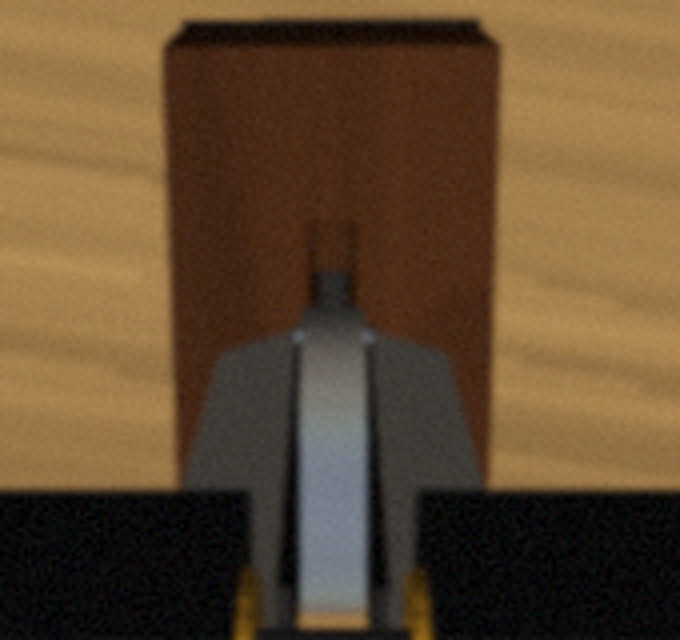

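The stand's slot (zoom columns 310–355) is centred on the bit (315–352). I'll go down.

```bash
python3 -m creep '[{"tx":-0.002,"ty":0.04,"tz":-0.001,"turn":0,"fingers":0},{"tx":-0.002,"ty":0.08,"tz":-0.001,"turn":0,"fingers":0},{"tx":-0.002,"ty":0.11,"tz":-0.001,"turn":0,"fingers":0},{"tx":-0.002,"ty":0.14,"tz":-0.001,"turn":0,"fingers":0},{"tx":-0.002,"ty":0.16,"tz":-0.001,"turn":0,"fingers":0},{"tx":-0.002,"ty":0.16,"tz":-0.001,"turn":0,"fingers":0}]'
python3 - <<'E'
from h import *
s,c=save('wrist','w15');go(548.6,263.1,57.2,.1525)
E
```

```text
clock: 21.4
eef_pos: [548.4, 263.2, 81.9]
eef_rot: [-1.565, 0.0, 0.152]
wrist_force: [0.7, -0.1, -0.3]
finger_gap: 7.7
clock 21.45 pos [548.6 263.3  82.4] yaw 0.1516 F [ 0.8  0.  -0.5] gap 7.8
tx,ty,tz [-0.0003  0.126  -0.0015] turn [-0.0018 -0.0003  0.0001]
```

The foot is in by about 9 mm with no contact force. I'll carry on to the seat.

```bash
python3 -m creep '[{"tx":0,"ty":0.04,"tz":-0.001,"turn":0,"fingers":0},{"tx":0,"ty":0.07,"tz":-0.001,"turn":0,"fingers":0},{"tx":0,"ty":0.1,"tz":-0.001,"turn":0,"fingers":0},{"tx":0,"ty":0.115,"tz":-0.001,"turn":0,"fingers":0},{"tx":0,"ty":0.122,"tz":-0.001,"turn":0,"fingers":0},{"tx":0,"ty":0.127,"tz":-0.001,"turn":0,"fingers":0},{"tx":0,"ty":0.129,"tz":-0.001,"turn":0,"fingers":0},{"tx":0,"ty":0.129,"tz":-0.001,"turn":0,"fingers":0}]'
python3 - <<'E'
from h import *
go(548.6,263.1,57.2,.1525)
E
```

```text
clock: 22.25
eef_pos: [548.7, 263.2, 57.2]
eef_rot: [-1.565, -0.001, 0.152]
wrist_force: [-3.1, -1.6, 4.0]
finger_gap: 7.8
clock 22.25 pos [548.7 263.2  57.2] yaw 0.1516 F [-3.1 -1.6  4. ] gap 7.8
tx,ty,tz [-0.0004  0.0002 -0.0005] turn [-0.0019 -0.0003  0.0002]
```

It is seated at the original height with 4 N contact. I'll open slowly, then rise.

```bash
python3 -m creep '[{"tx":0,"ty":0,"tz":0,"turn":0,"fingers":10},{"tx":0,"ty":0,"tz":0,"turn":0,"fingers":20},{"tx":0,"ty":0,"tz":0,"turn":0,"fingers":40},{"tx":0,"ty":0,"tz":0,"turn":0,"fingers":40},{"tx":0,"ty":0,"tz":0,"turn":0,"fingers":40},{"tx":0,"ty":-0.1,"tz":0,"turn":0,"fingers":40},{"tx":0,"ty":-0.2,"tz":0,"turn":0,"fingers":40},{"tx":0,"ty":-0.4,"tz":0,"turn":0,"fingers":40},{"tx":0,"ty":-0.6,"tz":0,"turn":0,"fingers":40},{"tx":0,"ty":-0.6,"tz":0,"turn":0,"fingers":40},{"tx":0,"ty":-0.6,"tz":0,"turn":0,"fingers":40}]'
python3 - <<'E'
from h import *
for n,f in (('wrist','w16'),('side','d16'),('scene','s16')): save(n,f)
for a,b in (('scene0','s16'),('side0','d16')):
    A,B=load(a),load(b)
    WA,WB=cloud(A),cloud(B)
    for nm,ctr in (('mug',(680,255)),('key',(549,263))):
        for W,t in((WA,'before'),(WB,'after')):
            Z=W[...,2];r=np.hypot(W[...,0]-ctr[0],W[...,1]-ctr[1])
            m=(r<(60 if nm=='mug' else 32))&(Z>(20 if nm=='mug' else 60))&(Z<100)
            print(nm,a,t,m.sum(),W[m].mean(0).round(1) if m.sum() else '', W[m].max(0).round(1) if m.sum() else '')
W=cloud(load('w16'));X,Y,Z=W[...,0],W[...,1],W[...,2]
m=(Z>60)&(Z<110)&(np.hypot(X-550,Y-264)<35)
print('key',m.sum(),W[m].min(0).round(1),W[m].max(0).round(1),cv2.minAreaRect(W[m][:,:2].astype(np.float32)))
u=uf(cloud(load('d16')));Z=cloud(load('d16'))[...,2]
m=(Z>15)&(Z<70)&(u[...,0]<-125)&(u[...,0]>-260)&(abs(u[...,1])<110);print(np.percentile(u[m][:,0],[5,50]))
E
```

```text
clock: 23.35
eef_pos: [548.9, 262.6, 177.7]
eef_rot: [-1.565, -0.002, 0.152]
wrist_force: [-0.5, -0.2, -0.9]
finger_gap: 39.9
mug scene0 before 403 [690.7 246.3  58.1] [736.7 269.4  88.7]
mug scene0 after 391 [690.4 246.6  58. ] [735.9 269.   87.5]
key scene0 before 103 [552.9 260.9  80.2] [570.8 270.5  99.3]
key scene0 after 103 [552.9 261.   80.4] [571.6 270.5  96.8]
mug side0 before 795 [682.3 246.4  56.1] [735.3 272.   85.2]
mug side0 after 799 [682.4 246.5  56.1] [735.4 270.5  86.7]
key side0 before 195 [546.4 266.9  79.4] [568.5 272.4  96. ]
key side0 after 199 [546.6 266.7  78.9] [570.2 272.1  95.5]
key 447 [528.8 255.3  76.4] [567.4 268.8  97.5] ((548.104248046875, 262.0521545410156), (38.0937614440918, 7.851865291595459), 8.607074737548828)
[-137.93849772 -136.23990919]
```

View pics/w16.png

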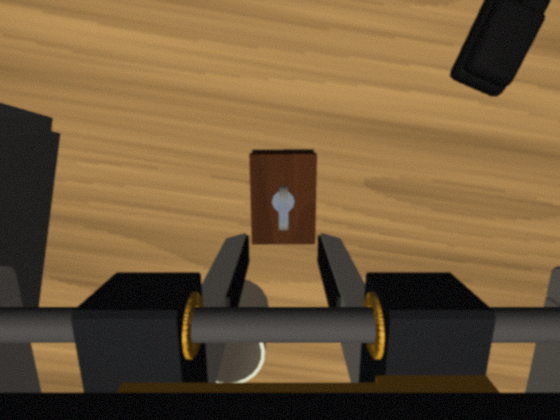

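View pics/d16.png

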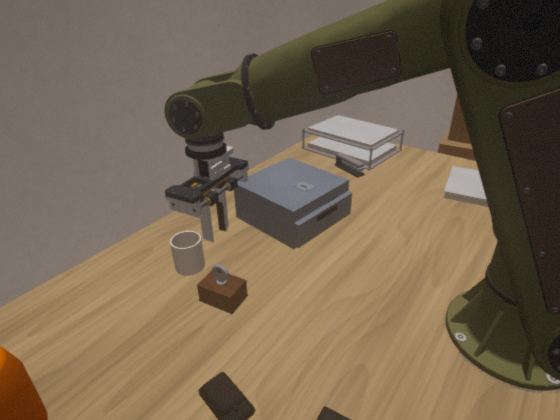

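View pics/s16.png

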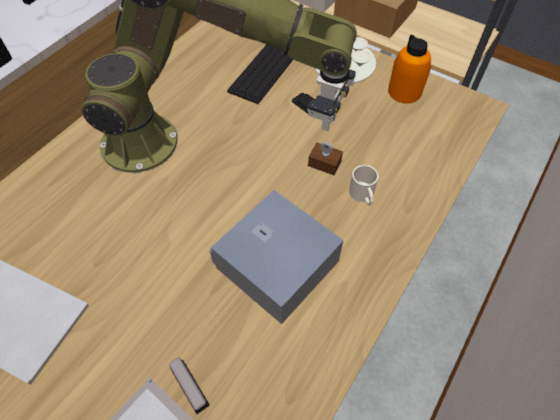

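The key is upright in the stand at (326,152), as it was at the start. The drawer is shut, and the mug, mouse and stapler haven't moved. I'll hand it in.

Run:
```python
from h import *
print(manip.sign_off())
```

```text
the job is handed in; nothing more can be done
None
```

I shut the drawer, locked it with the key, stood the key back in the wooden stand, and handed the job in at about 23.5 s of the 72 s allowed.

- **Drawer:** I pushed it until it met its stop. Its face measured 136 mm ahead of the unit's centre, which is the shut position, and it still measured that at the end.
- **Lock:** The key went in until its collar rested on the plate. I turned it clockwise about 1.46 rad at the tool, where the torque rose to 0.5–0.7 N m (almost nothing while turning), so I took that as the stop. I then turned it back until the home stop resisted at about −0.27 N m, and the key came out freely.
- **Key:** It is back at the same height and place, within about 0.5 mm of where it started.
- **Other items:** The mug measured unmoved. I compared the mouse and stapler only by eye in the before and after pictures, and they look unmoved.

**Not confirmed or not agreeing:**
- I did not see the bolt or try pulling the drawer, so the lock being thrown rests on the stop torque and the angle turned.
- The tool turned about 0.1 rad more than the barrel's travel plus the key's play. I put that down to the key giving slightly in the grip.
- The scene and wrist cameras disagreed by about 2 mm on the keyhole's position. I used the wrist camera and corrected against the view of the key over the slot.

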